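Pour the brass caps into the carrying tray and hold it up level

ROBOT

A 6-joint arm with a two-finger parallel gripper is mounted at the origin on the work surface. World frame = base frame: x ahead of the robot, y to its left, z up, the work surface at z = 0. Lengths are in mm, angles in rad, forces in N, time in s.
With the tool pointing down it reaches from about 350 to 975 mm from the base axis. Payload 7.1 kg.
Tool frame: the origin (TCP) lies between the finger pads; the fingertips stand 8 mm ahead of it and the grasp point (between the pads) lies 11 mm behind it; x points along the fingers, y is the direction in which the jaws open and shut, and the axes are right-handed (so a half turn about x gives the same grasp; the last joint's range is limited). The gripper opens to 88 mm and grips with 3 to 60 N. Pads are 20 mm wide; open, the fingers measure 115 mm over their backs; the gripper's body (75 mm by 178 mm) begins 61 mm behind the grasp point.
Start: joints at [1.227, 0.423, 1.63, -0, 1.089, -0.019], TCP at [199.418, 592.315, 230.675] pointing down, gripper open.
Joint ranges: [-3, 3], [-0.9, 2.11], [0.09, 2.58], [-1.31, 4.45], [0.11, 2.69], [-2.54, 2.54]. Speed limits (rad/s): [2.39, 2.39, 3.01, 3.14, 3.14, 3.14].

INTERFACE

Orientations are given as a rotation vector (axis times angle).
In Python, from workcell import ctrl gives the robot as it stands.
- The arm moves only by the tool apply_moves, never from a script. Its argument "increments" is a list of rows, each an object with "gripper": the opening in per cent of the stroke, from 0 (shut) to 100 (fully open); "delta_pos": the shift along the tool's x, y, z in cm, a list of three; "dr": the turn, a rotation vector about the tool's x, y, z in rad, a list of three. In form: [{"gripper": gripper, "delta_pos": [dx, dy, dz], "dr": [ax, ay, az]}, ...]. A call has exactly 5 rows; each row shifts and turns the commanded pose from where the row before left it, along the tool's axes as they then stand; what a row does not reach is not made up. A row lasts 1/12 s, in which the tool goes at most 41.7 mm and 7.16 degrees, less where a joint would pass 70% of its speed; a pose out of reach is approached as far as the arm can. A call with a gripper value outside its range is refused whole. The fingers move at their own pace and stop on an object; the grip force is fixed at half the most. Time passes only in rows, so rows that do not move let the fingers close, or fill a call up. It gives the time, the measured TCP pose, the force and the opening at its end, in the units of the state.
- ctrl.get_obs(): the state, without advancing time (a new reading comes with each control period).
- ctrl.get_image(name): name is "scene" or "side" or "wrist"; returns a dict with "img" (480x640x3 uint8, red, green, blue), "range_z" (480x640 float32, mm along the optical axis (not along the pixel's ray), 0 where there is no reading), "mtx" (3x3 intrinsics, pixels), "rvec" (rotation vector, rad) and "tvec" (3), from world to camera coordinates, as OpenCV has them. Camera axes: x right, y down, z forward; pixel columns grow to the right and rows downward; lengths in mm; the calibration is good to about 2 mm. The wrist camera is an equidistant fisheye: a pixel r from the principal point sees the ray r / f radians off the axis. A picture is of the moment at which its call begins.
- ctrl.close_job(): hands the job in, once; it reports no verdict.
The state is a dict: "t": time; "qpos": joint angles; "qvel": joint speeds; "joint_torque": joint torques, N m; "ee_pos": TCP position; "orientation": TCP orientation; "ft_force": force on the tool from outside, world axes, zero at the start; "moment": the same for the moment, N m; "width": finger opening in mm.
Only numpy, scipy, OpenCV 4.12 (cv2) and the standard library are available. Lean on these libraries where they do the work, as an engineer would, in place of code of your own. Each camera call takes 0.05 s, during which the arm holds its last target. There are 200 camera calls.

TASK

Pick up the flared steel cup and pour all six brass caps into the wide bay of the carrying tray, then stand the empty cup upright back on the bench. Then lift the tray by its wooden grip, keeping it level, and finish while still holding it, steady and level with its underside about 10 cm above the bench, with all six caps still in the wide bay; do not let go. Leave the other things on the bench where they are.

Things in the scene. Friction and masses are not known exactly. Their poses are not given: they have to be found in the camera images.
- cup: Small open steel cup, the only one holding brass caps, round, no handle, flaring upward: outside diameter 50 mm at the foot, 68 mm at the rim, 75 mm high, wall 2.5 mm, floor 4 mm, about 0.12 kg empty. Origin at the centre of its underside, z towards the mouth. Starts upright on the bench left or right of the middle, the tray on the other side.
- cup_rim (a point): Centre of the cup's mouth, 75 mm above its origin.
- tray: Grey steel carrying tray, 160 mm (x) by 128 mm (y), walls 40 mm high, 4 mm thick, floor 4 mm, about 0.5 kg empty. Divider plate 8 mm thick, 40 mm high at x = 0. Origin under the divider's middle, on the underside, straight below the grip; x towards the wide bay, z up. Starts flat on the bench, x within 35 degrees of straight away from the robot. Empty or loaded it balances close to the grip.
- tray_bay (a point): Centre of the floor of the tray's wide open bay, 54 mm along x from the tray's origin, 4 mm up. Inside, the bay spans tray x 4 to 106 mm and y -60 to 60 mm. The narrow bay on the other side of the divider (x -46 to -4 mm) holds a brass valve fixed for good.
- tray_grip (a point): Centre of the tray's wooden grip, 88 mm above the tray's origin: a flat bar 16 mm thick (tray x), 62 mm long (tray y), from 68 to 108 mm above the underside, on an upward plate from the divider (8 mm thick, 56 mm along y). Pinch it across the tray's x.
- cap0: Brass tube cap, a domed plug 13 mm in diameter and 16 mm long, 15 g. Origin at the centre of its flat end, z towards the dome. It starts loose in the cup.
- cap1: Brass tube cap, a domed plug 13 mm in diameter and 16 mm long, 15 g. Origin at the centre of its flat end, z towards the dome. It starts loose in the cup.
- cap2: Brass tube cap, a domed plug 13 mm in diameter and 16 mm long, 15 g. Origin at the centre of its flat end, z towards the dome. It starts loose in the cup.
- cap3: Brass tube cap, a domed plug 13 mm in diameter and 16 mm long, 15 g. Origin at the centre of its flat end, z towards the dome. It starts loose in the cup.
- cap4: Brass tube cap, a domed plug 13 mm in diameter and 16 mm long, 15 g. Origin at the centre of its flat end, z towards the dome. It starts loose in the cup.
- cap5: Brass tube cap, a domed plug 13 mm in diameter and 16 mm long, 15 g. Origin at the centre of its flat end, z towards the dome. It starts loose in the cup.
- tin: Bystander: empty straight-sided open steel tin, 62 mm in diameter, 105 mm high. Origin at the centre of its underside.
- jar: Bystander: closed white jar with black cap, 60 mm in diameter, 75 mm high. Origin at the centre of its underside.
- shell: Bystander: black half shell of a compressor, a bowl 154 mm across, 65 mm high. Origin at the centre of its underside.
- wrench: Bystander: steel wrench, 190 mm long, lying flat. Origin at its middle, x along it.
- valve: Bystander: brass valve block, 30 x 30 mm with side stubs (66 mm over them along its y), 46 mm high, standing loose near the middle. Origin at the centre of its underside.
- elbow: Bystander: bent piece of copper tube 16 mm thick, about 90 x 80 mm, lying flat. Origin on the bench near its bend.
Not all that is in view belongs to the job. Leave any red look-alike of the cup alone.

How it is judged (in metres and radians):
On the way, in this order (a step that is already met when the one before it is completed fails the run):
1. the cup is held in the fingers and tipped over the tray (angle between cup's own z axis and vertical above 0.6 rad and contact force between the fingers and cup above 0.5 N and height (world z) of cup_rim above 0.05 m and horizontal distance between cup_rim and tray_bay below 0.13 m).
2. all six caps lie in the wide bay, the tray standing on the bench (x of cap0 in the frame of tray between 0.004 and 0.107 m and y of cap0 in the frame of tray between -0.061 and 0.061 m and z of cap0 in the frame of tray between 0 and 0.036 m and x of cap1 in the frame of tray between 0.004 and 0.107 m and y of cap1 in the frame of tray between -0.061 and 0.061 m and z of cap1 in the frame of tray between 0 and 0.036 m and x of cap2 in the frame of tray between 0.004 and 0.107 m and y of cap2 in the frame of tray between -0.061 and 0.061 m and z of cap2 in the frame of tray between 0 and 0.036 m and x of cap3 in the frame of tray between 0.004 and 0.107 m and y of cap3 in the frame of tray between -0.061 and 0.061 m and z of cap3 in the frame of tray between 0 and 0.036 m and x of cap4 in the frame of tray between 0.004 and 0.107 m and y of cap4 in the frame of tray between -0.061 and 0.061 m and z of cap4 in the frame of tray between 0 and 0.036 m and x of cap5 in the frame of tray between 0.004 and 0.107 m and y of cap5 in the frame of tray between -0.061 and 0.061 m and z of cap5 in the frame of tray between 0 and 0.036 m and height (world z) of tray below 0.006 m and angle between tray's own z axis and vertical below 0.1 rad), for 0.2 s.
3. the cup stands upright on the bench, let go (angle between cup's own z axis and vertical below 0.1 rad and height (world z) of cup between -0.005 and 0.006 m and horizontal distance between cup and tray above 0.05 m and contact force between the fingers and cup below 0.1 N and linear speed of cup below 0.03 m/s), for 0.2 s.
At the end, for the whole second after the job is handed in: The tray hangs in the fingers alone, its underside 60 to 150 mm above the bench, tilted less than 0.1 rad and at rest (under 20 mm/s and 0.15 rad/s), all six caps in its wide bay; the cup stands upright on the bench within 0.1 rad, at least 50 mm from the tray's centre seen from above (height (world z) of tray between 0.06 and 0.15 m and angle between each of tray, cup's own z axis and vertical below 0.1 rad and linear speed of tray below 0.02 m/s and angular speed of tray below 0.15 rad/s and contact force between the fingers and tray above 1 N and contact force between tray and cup below 0.1 N and contact force between tray and tin below 0.1 N and contact force between tray and jar below 0.1 N and contact force between tray and shell below 0.1 N and contact force between tray and wrench below 0.1 N and contact force between tray and valve below 0.1 N and contact force between tray and elbow below 0.1 N and x of cap0 in the frame of tray between 0.004 and 0.107 m and y of cap0 in the frame of tray between -0.061 and 0.061 m and z of cap0 in the frame of tray between 0 and 0.036 m and x of cap1 in the frame of tray between 0.004 and 0.107 m and y of cap1 in the frame of tray between -0.061 and 0.061 m and z of cap1 in the frame of tray between 0 and 0.036 m and x of cap2 in the frame of tray between 0.004 and 0.107 m and y of cap2 in the frame of tray between -0.061 and 0.061 m and z of cap2 in the frame of tray between 0 and 0.036 m and x of cap3 in the frame of tray between 0.004 and 0.107 m and y of cap3 in the frame of tray between -0.061 and 0.061 m and z of cap3 in the frame of tray between 0 and 0.036 m and x of cap4 in the frame of tray between 0.004 and 0.107 m and y of cap4 in the frame of tray between -0.061 and 0.061 m and z of cap4 in the frame of tray between 0 and 0.036 m and x of cap5 in the frame of tray between 0.004 and 0.107 m and y of cap5 in the frame of tray between -0.061 and 0.061 m and z of cap5 in the frame of tray between 0 and 0.036 m and height (world z) of cup between -0.005 and 0.006 m and horizontal distance between cup and tray above 0.05 m); the arm keeps its last pose, push and grip.
It fails at once if another thing on the bench is moved more than 40 mm (distance of any of tin, jar, shell, wrench, valve, elbow from where it was at the start of the episode above 0.04 m).
It fails at once if the tray is tilted more than 0.25 rad (angle between tray's own z axis and vertical above 0.25 rad).
It also fails if it takes over 72 s, if anything falls off the work surface, if the arm or the gripper's body presses on something with over 40 N, if the wrist force passes 120 N, or if a joint passes its speed limit or range.

## Working session

There is one attempt and no reset: what is moved stays moved. The work goes in short steps, Python scripts to look and compute and a tool call to move; the robot and the scene stay as the last step left them, time stands still between calls to the robot, and variables do not carry over. Pictures are saved under pics/ and viewed, about 8 in all and at most 12, crops included, and the job is handed in when it is done.

Besides the shell and the picture viewer there is one more tool, called after "Call:" by a JSON object that holds its "fn" and its "kwargs". apply_moves: Moves the arm, as the interface text tells. Its arguments: {"type":"object","properties":{"increments":{"type":"array","items":{"type":"object","properties":{"gripper":{"type":"number"},"delta_pos":{"type":"array","items":{"type":"number"}},"dr":{"type":"array","items":{"type":"number"}}}}}},"required":["increments"]}

```bash
ls; mkdir -p pics
cat > h.py <<'E'
import numpy as np, cv2
from scipy.spatial.transform import Rotation as R
from workcell import ctrl
def grab(name):
    d=ctrl.get_image(name); np.savez('pics/%s.npz'%name,**d); return d
def load(name): return dict(np.load('pics/%s.npz'%name))
def px2w(d,u,v,z=None):
    """pixel -> world using depth, or on plane z"""
    K=d['mtx'];Rm=cv2.Rodrigues(np.array(d['rvec'],float))[0];t=np.array(d['tvec'],float).ravel()
    ray=np.array([(u-K[0,2])/K[0,0],(v-K[1,2])/K[1,1],1.])
    if z is None: return Rm.T@(ray*d['range_z'][int(v),int(u)]-t)
    o=-Rm.T@t; w=Rm.T@ray; return o+w*(z-o[2])/w[2]
def cloud(d):
    K=d['mtx'];Rm=cv2.Rodrigues(np.array(d['rvec'],float))[0];t=np.array(d['tvec'],float).ravel()
    v,u=np.mgrid[:480,:640];z=d['range_z']
    p=np.stack([(u-K[0,2])/K[0,0]*z,(v-K[1,2])/K[1,1]*z,z],-1)
    w=(p-t)@Rm; w[z==0]=np.nan; return w
def save(img,fn): cv2.imwrite('pics/'+fn,cv2.cvtColor(img,cv2.COLOR_RGB2BGR))
def obs():
    o=ctrl.get_obs(); r=R.from_rotvec(o['orientation']); print('t',round(o['t'],2),'p',np.round(o['ee_pos'],1),'w',round(o['width'],1),'f',np.round(o['ft_force'],1),'q',np.round(o['qpos'],2)); print(np.round(r.as_matrix(),3)); return o,r
E
python3 - <<'E'
from h import *
obs()
a=grab('scene');b=grab('side');w=grab('wrist')
save(a['img'],'scene0.png');save(b['img'],'side0.png');save(w['img'],'wrist0.png')
for d in(a,b):print(d['mtx'],cv2.Rodrigues(d['rvec'])[0].round(2),d['tvec'])
E
```

```text
pics
t 0.0 p [199.2 591.8 229.9] w 88.1 f [-0.3  0.6  0.3] q [ 1.23  0.42  1.63 -0.    1.09 -0.02]
[[-0.001  0.319  0.948]
 [-0.001  0.948 -0.319]
 [-1.    -0.002 -0.   ]]
[[496.79776662   0.         322.16701922]
 [  0.         496.79776662 245.01452091]
 [  0.           0.           1.        ]] [[ 0.07  1.   -0.02]
 [ 0.84 -0.07 -0.55]
 [-0.55  0.03 -0.84]] [ -48.14037772 -453.10750694 1527.92103377]
[[571.71824094   0.         322.2492065 ]
 [  0.         571.71824094 237.48817667]
 [  0.           0.           1.        ]] [[ 0.7  -0.71  0.02]
 [-0.46 -0.47 -0.76]
 [ 0.55  0.52 -0.65]] [-395.35213629  304.85255059 1044.181227  ]
```

View pics/scene0.png

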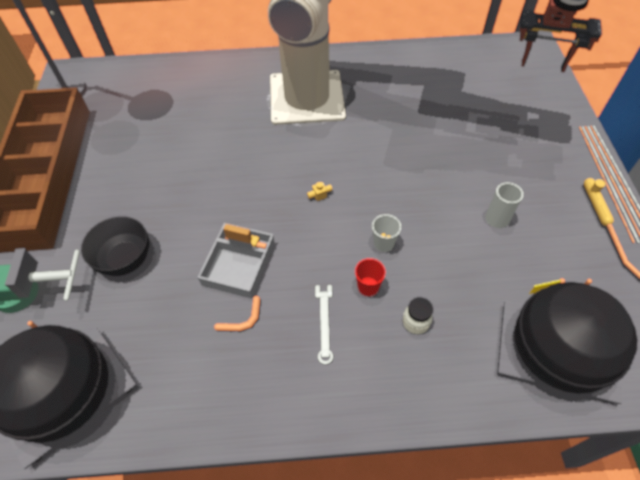

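View pics/side0.png

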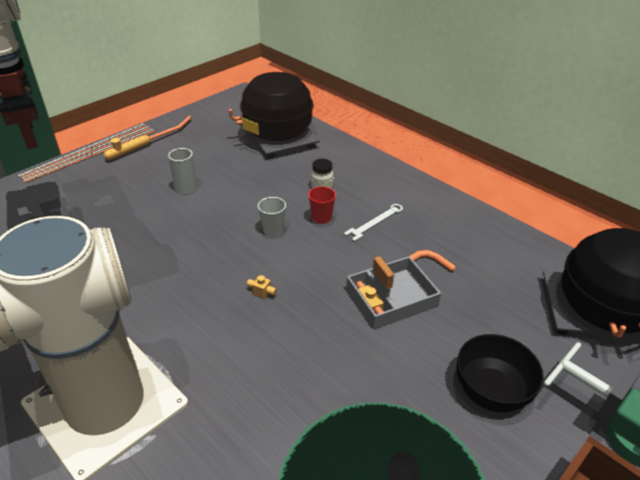

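The cup candidates are three open vessels. In the scene view, the grey one at (385,232) shows something brass inside. The red one at (370,277) is the look-alike, and the tall grey one at (505,203) is the tin. The tray is at (237,258), with its wooden grip at (238,234). I'll measure these and confirm the cup in a crop.

```bash
cat > m.py <<'E'
from h import *
from scipy.optimize import least_squares
def circ(p):
    f=lambda q:np.hypot(p[:,0]-q[0],p[:,1]-q[1])-q[2]
    s=least_squares(f,[*p.mean(0)[:2],30],loss='soft_l1',f_scale=1); return s.x
a=load('scene');b=load('side');C={'scene':cloud(a),'side':cloud(b)}
B={'scene':dict(cup=(365,210,408,255),red=(352,258,390,297),tin=(485,180,528,232),jar=(400,296,437,335),valve=(303,178,337,206),tray=(195,222,278,296)),
 'side':dict(cup=(254,194,290,240),red=(306,185,338,225),tin=(165,145,200,195),jar=(308,157,338,190),valve=(243,272,280,302),tray=(343,252,442,328))}
for n in B:
    for k,(u0,v0,u1,v1) in B[n].items():
        p=C[n][v0:v1,u0:u1].reshape(-1,3);p=p[~np.isnan(p).any(1)]
        q=p[p[:,2]>6]; z=np.percentile(q[:,2],[50,99])
        r=q[q[:,2]>z[1]-5]
        print(n,k,len(q),z.round(1),'top',circ(r).round(1) if k in('cup','red','tin','jar') else r.mean(0).round(1), q.min(0).round(),q.max(0).round())
    u0,v0,u1,v1=B[n]['tray'];im=C[n][v0:v1,u0:u1].reshape(-1,3)
    q=im[(im[:,2]>35)&(im[:,2]<46)]; g=im[(im[:,2]>100)]
    print(n,'walls',cv2.minAreaRect(q[:,:2].astype(np.float32)),'grip',cv2.minAreaRect(g[:,:2].astype(np.float32)),g.mean(0))
A=cv2.resize(a['img'][205:300,345:420],None,fx=5,fy=5,interpolation=2);D=cv2.resize(a['img'][215:300,190:285],None,fx=4.2,fy=5.588,interpolation=2)
save(np.hstack([A,D]),'crop0.png')
E
python3 m.py
```

```text
scene cup 800 [48.4 77.5] top [553.  160.1  32.3] [475. 125.   6.] [586. 203.  79.]
scene red 812 [49.1 77.4] top [671.1 106.4  32.2] [626.  73.   6.] [704. 162.  79.]
scene tin 1102 [ 71.4 107. ] top [501.7 458.6  29.3] [469. 427.   6.] [534. 492. 111.]
scene jar 864 [71.8 78.4] top [768.8 201.2  18.9] [742. 171.   7.] [800. 231.  80.]
scene valve 266 [26.4 47.9] top [389.5  12.9  45.9] [359. -27.   6.] [424.  56.  49.]
scene tray 2508 [ 31.3 109.8] top [ 555.7 -185.5  108. ] [ 472. -285.    6.] [ 679. -109.  113.]
scene walls ((581.3646240234375, -196.8596649169922), (130.89010620117188, 165.49002075195312), 68.85198211669922) grip ((554.5291137695312, -186.40928649902344), (62.06005096435547, 18.241500854492188), 68.15160369873047) [ 556.45232814 -185.60470611  106.87824509]
side cup 835 [54.  77.6] top [549.9 159.9  32.2] [516. 125.   6.] [661. 277.  81.]
side red 827 [52.2 77.9] top [667.9 106.1  32. ] [633.  72.   6.] [778. 223.  80.]
side tin 991 [ 72.4 107.6] top [498.3 457.5  29.2] [466. 424.   6.] [618. 662. 110.]
side jar 633 [58.5 79.7] top [762.8 197.5  20.3] [664. 104.   6.] [828. 231.  80.]
side valve 395 [27.2 48.5] top [386.1  12.   47. ] [367. -22.   6.] [425.  49.  49.]
side tray 3732 [ 29.8 109.6] top [ 550.  -188.   108.3] [ 482. -290.    6.] [755. -44. 113.]
side walls ((580.3688354492188, -196.3854217529297), (135.0718536376953, 164.56878662109375), 70.34210968017578) grip ((550.7284545898438, -186.7814178466797), (65.1976089477539, 17.895883560180664), 70.28406524658203) [ 548.75129596 -189.21215964  107.17317822]
```

View pics/crop0.png

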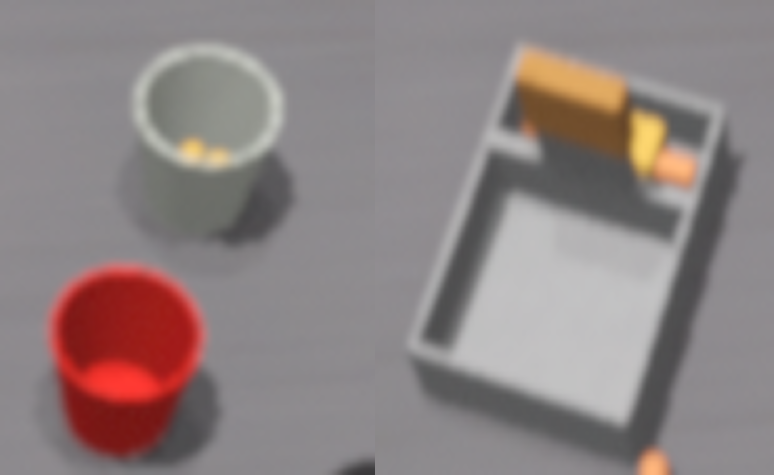

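The grey cup at (205,140) in the crop has brass caps in it, so it is the target. It stands at about (551.5, 160), with the empty red look-alike at (669,106). The tray's grip is at about (552.5,-187), and its x axis points at about -20.5°. I'll plan a tilted side grasp that comes in from the left rear.

```bash
cat >> h.py <<'E'
from scipy.linalg import logm,expm
def frame(psi,th,tip=0):
    """tool frame: yaw psi, pitch-down th (deg), jaw horizontal; then world turn 'tip' about horizontal axis a (deg)"""
    p,t=np.radians([psi,th]); x=np.array([np.cos(p)*np.cos(t),np.sin(p)*np.cos(t),-np.sin(t)]);y=np.array([-np.sin(p),np.cos(p),0])
    M=np.stack([x,y,np.cross(x,y)],1); a=np.array([np.cos(p),np.sin(p),0])
    return R.from_rotvec(a*np.radians(tip)).as_matrix()@M
def T(Rm,p):
    A=np.eye(4);A[:3,:3]=Rm;A[:3,3]=p;return A
def cur():
    o=ctrl.get_obs();return T(R.from_rotvec(o['orientation']).as_matrix(),o['ee_pos'])
def rows(T0,T1,n):
    M=np.real(expm(np.real(logm(np.linalg.inv(T0)@T1))/n)); dp=np.round(M[:3,3]/10,2);dr=np.round(R.from_matrix(M[:3,:3]).as_rotvec(),4)
    E=T0@np.linalg.matrix_power(T(R.from_rotvec(dr).as_matrix(),dp*10),n)
    m=T0@np.linalg.matrix_power(M,n//2)
    print(n,'rows dp',dp.tolist(),'dr',dr.tolist(),'mid',m[:3,3].round(),'end err',np.round(E[:3,3]-T1[:3,3],1)); return E
E
python3 - <<'E'
from h import *
F=frame(-50,30);x=F[:,0];print(F.round(2))
g=np.array([551.5,160,45]);
E=rows(cur(),T(F,g-149*x+[0,0,20]),15)
print(g-149*x, g+11*x)
E
```

```text
[[ 0.56  0.77  0.32]
 [-0.66  0.64 -0.38]
 [-0.5   0.    0.87]]
15 rows dp [1.95, -0.82, 2.23] dr [0.0331, -0.068, -0.019] mid [335. 461. 132.] end err [1.  0.3 0.2]
[468.55611052 258.84867828 119.5       ] [557.62337439 152.70244657  39.5       ]
```

Call:
{"fn": "apply_moves", "kwargs": {"increments": [{"gripper": 100,"delta_pos": [1.95,-0.82,2.23],"dr": [0.0331,-0.068,-0.019]},{"gripper": 100,"delta_pos": [1.95,-0.82,2.23],"dr": [0.0331,-0.068,-0.019]},{"gripper": 100,"delta_pos": [1.95,-0.82,2.23],"dr": [0.0331,-0.068,-0.019]},{"gripper": 100,"delta_pos": [1.95,-0.82,2.23],"dr": [0.0331,-0.068,-0.019]},{"gripper": 100,"delta_pos": [1.95,-0.82,2.23],"dr": [0.0331,-0.068,-0.019]}]}}

```text
t: 0.57
ee_pos: [296.8, 503.9, 150.3]
orientation: [0.252, 1.209, -0.479]
ft_force: [0.3, 0.4, -0.6]
width: 88.0
```

```bash
python3 -c "
from h import *
obs()"
```

```text
t 0.57 p [296.8 503.9 150.3] w 88.0 f [ 0.3  0.4 -0.6] q [ 1.19  0.53  1.73 -0.4   1.03  0.34]
[[ 0.271  0.482  0.833]
 [-0.219  0.874 -0.434]
 [-0.937 -0.065  0.342]]
```

Call:
{"fn": "apply_moves", "kwargs": {"increments": [{"gripper": 100,"delta_pos": [1.95,-0.82,2.23],"dr": [0.0331,-0.068,-0.019]},{"gripper": 100,"delta_pos": [1.95,-0.82,2.23],"dr": [0.0331,-0.068,-0.019]},{"gripper": 100,"delta_pos": [1.95,-0.82,2.23],"dr": [0.0331,-0.068,-0.019]},{"gripper": 100,"delta_pos": [1.95,-0.82,2.23],"dr": [0.0331,-0.068,-0.019]},{"gripper": 100,"delta_pos": [1.95,-0.82,2.23],"dr": [0.0331,-0.068,-0.019]}]}}

```text
t: 0.98
ee_pos: [393.1, 389.0, 119.9]
orientation: [0.244, 0.853, -0.678]
ft_force: [-0.7, 0.7, 0.5]
width: 87.6
```

```bash
cat > fk.py <<'E'
from h import *
from scipy.optimize import least_squares
import json,os
def log():
    o=ctrl.get_obs();open('log.txt','a').write(json.dumps([list(map(float,o['qpos'])),list(map(float,o['ee_pos'])),list(map(float,o['orientation']))])+'\n')
Z=lambda a:R.from_euler('z',a);Y=lambda a:R.from_euler('y',a)
C0=np.array([[0,0,1],[0,-1,0],[1,0,0]]).T  # placeholder, fitted below
def chain(q,P,s4=1,s6=1):
    a1,d1,L2,a3,L3,Lt=P
    A=Z(q[0]);B=A*Y(q[1]);Cc=B*Y(q[2]);D=Cc*Z(s4*q[3]);E=D*Y(q[4]);F=E*Z(s6*q[5])
    p=A.apply([a1,0,d1])+B.apply([0,0,L2])+Cc.apply([a3,0,L3])+E.apply([0,0,Lt]); return p,F
E
python3 - <<'E'
from fk import *
open('log.txt','w').write(json.dumps([[1.227,.423,1.63,0,1.089,-.019],[199.418,592.315,230.675],R.from_matrix(np.array([[-0.001,0.319,0.948],[-0.001,0.948,-0.319],[-1,-0.002,0]])).as_rotvec().tolist()])+'\n')
log();obs()
L=[json.loads(l) for l in open('log.txt')]
for s4 in(1,-1):
  for s6 in(1,-1):
    print(s4,s6,[ (chain(q,[0]*6,s4,s6)[1].inv()*R.from_rotvec(o)).as_matrix().round(3).tolist() for q,p,o in L])
E
```

```text
t 0.98 p [393.1 389.  119.9] w 87.6 f [-0.7  0.7  0.5] q [ 1.1   0.62  1.82 -0.77  1.1   0.71]
[[ 0.466  0.639  0.612]
 [-0.452  0.767 -0.456]
 [-0.761 -0.064  0.646]]
1 1 [[[0.001, -1.0, -0.0], [0.0, 0.0, -1.0], [1.0, 0.001, 0.0]], [[-0.0, -1.0, -0.0], [0.0, 0.0, -1.0], [1.0, 0.0, 0.0]]]
1 -1 [[[0.001, -0.999, -0.038], [0.0, 0.038, -0.999], [1.0, 0.001, 0.0]], [[-0.0, -0.159, 0.987], [-0.0, -0.987, -0.159], [1.0, -0.0, 0.0]]]
-1 1 [[[0.001, -1.0, -0.0], [0.0, 0.0, -1.0], [1.0, 0.001, 0.0]], [[-0.876, -0.476, -0.077], [-0.422, 0.835, -0.354], [0.233, -0.277, -0.932]]]
-1 -1 [[[0.001, -0.999, -0.038], [0.0, 0.038, -0.999], [1.0, 0.001, 0.0]], [[0.277, -0.9, 0.337], [-0.932, -0.337, -0.132], [0.233, -0.277, -0.932]]]
```

Call:
{"fn": "apply_moves", "kwargs": {"increments": [{"gripper": 100,"delta_pos": [1.95,-0.82,2.23],"dr": [0.0331,-0.068,-0.019]},{"gripper": 100,"delta_pos": [1.95,-0.82,2.23],"dr": [0.0331,-0.068,-0.019]},{"gripper": 100,"delta_pos": [1.95,-0.82,2.23],"dr": [0.0331,-0.068,-0.019]},{"gripper": 100,"delta_pos": [1.95,-0.82,2.23],"dr": [0.0331,-0.068,-0.019]},{"gripper": 100,"delta_pos": [1.95,-0.82,2.23],"dr": [0.0331,-0.068,-0.019]}]}}

```text
t: 1.4
ee_pos: [470.2, 258.6, 139.9]
orientation: [0.229, 0.486, -0.852]
ft_force: [0.0, 0.3, -0.1]
width: 87.6
```

```bash
cat >> fk.py <<'E'
X=np.array([[0,-1,0],[0,0,-1],[1,0,0.]])
LIM=np.array([[-3,3],[-.9,2.11],[.09,2.58],[-1.31,4.45],[.11,2.69],[-2.54,2.54]])
def fit():
    L=[json.loads(l) for l in open('log.txt')]
    s=least_squares(lambda P:np.concatenate([chain(q,P)[0]-p for q,p,o in L]),[0,350,450,0,450,250]);return s.x,np.abs(s.fun).max(),len(L)
def ik(Tt,q0,P):
    f=lambda q:np.concatenate([(chain(q,P)[0]-Tt[:3,3])/100,(R.from_matrix(chain(q,P)[1].as_matrix()@X).inv()*R.from_matrix(Tt[:3,:3])).as_rotvec()])
    s=least_squares(f,np.clip(q0,LIM[:,0]+.01,LIM[:,1]-.01),bounds=(LIM[:,0],LIM[:,1]));return s.x,np.abs(s.fun).max()
def wc(q,P):
    a=list(P);a[5]=0;return chain(q,a)[0]
E
python3 - <<'E'
from fk import *
log();o,r=obs();P,e,n=fit();print(P.round(1),e,n)
g=np.array([551.5,160,45]);q=o['qpos']
F=frame(-50,30)
for k in(-149,-60,11):
    q,er=ik(T(F,g+k*F[:,0]),q,P);print(q.round(2),round(er,3),wc(q,P).round())
# pour: candidates
dirx=np.array([np.cos(np.radians(-20.5)),np.sin(np.radians(-20.5)),0]);left=np.array([-dirx[1],dirx[0],0])
grip=np.array([552.5,-187,0])
for psi in(-50,-70,-90,-110):
  for th in(15,30,45):
    for tip in(60,90,115,130,-60,-90,-115,-130):
      F=frame(psi,th,tip);g=grip+45*dirx+10*left+[0,0,140]
      best=min((ik(T(F,g+11*F[:,0]),q0,P) for q0 in ([-.2,.8,1.7,-1,1.1,.5],[-.1,.6,1.8,-1.2,1.3,1.5],[0,.7,1.7,-.5,1,-1.5],[.2,.7,1.7,2,1,0])),key=lambda x:x[1])
      if best[1]<.02: print(psi,th,tip,best[0].round(2))
E
```

```text
t 1.4 p [470.2 258.6 139.9] w 87.6 f [ 0.   0.3 -0.1] q [ 0.97  0.7   1.89 -1.07  1.26  1.02]
[[ 0.558  0.766  0.319]
 [-0.664  0.643 -0.382]
 [-0.498  0.002  0.867]]
[-42.5 218.9 773.8 199.4 499.3 285.7] 11.221268577042252 3
[ 0.97  0.73  1.9  -1.08  1.24  1.05] 0.0 [310. 448. 262.]
[ 0.83  0.8   1.93 -1.24  1.14  1.12] 0.0 [359. 389. 218.]
[ 0.71  0.86  1.91 -1.31  1.09  1.13] 0.041 [409. 349. 186.]
-50 15 130 [-0.07  1.11  2.16  3.76  1.85 -2.38]
-50 15 -60 [0.1  0.89 2.02 4.38 1.36 0.29]
-50 15 -90 [ 0.11  0.95  2.    4.4   1.51 -0.18]
-50 15 -115 [ 0.11  1.01  2.    4.35  1.63 -0.55]
-50 15 -130 [ 0.1   1.04  2.01  4.3   1.7  -0.76]
-50 30 130 [-0.21  1.21  2.16  3.41  2.12 -2.45]
-50 45 -60 [ 0.11  0.79  1.79 -1.27  1.33 -0.19]
-70 15 130 [ 0.08  1.05  2.04  4.23  1.71 -2.51]
-70 30 130 [-0.01  1.16  2.08  3.96  1.97 -2.44]
-70 30 -60 [ 0.11  0.84  1.74 -1.25  1.48 -0.09]
-70 30 -90 [ 0.12  0.94  1.69 -1.31  1.71 -0.49]
-70 45 130 [-0.16  1.25  2.09  3.61  2.22 -2.51]
-70 45 -60 [ 0.07  0.82  1.62 -1.02  1.55 -0.24]
-70 45 -90 [ 0.08  0.96  1.57 -1.14  1.86 -0.55]
-70 45 -115 [
[... 584 characters left out ...]
45 -130 [ 0.    1.14  1.46 -1.26  2.3  -1.12]
-110 15 60 [ 0.12  0.89  1.73 -1.3   1.58  2.12]
-110 15 -60 [ 0.05  0.92  1.51 -0.99  1.85 -0.07]
-110 15 -90 [ 0.04  0.97  1.49 -1.03  1.96 -0.57]
-110 15 -115 [ 0.05  1.01  1.49 -1.1   2.02 -0.99]
-110 15 -130 [ 0.05  1.03  1.51 -1.15  2.04 -1.24]
-110 30 -60 [-0.01  0.91  1.42 -0.8   1.91 -0.1 ]
-110 30 -90 [-0.02  1.    1.38 -0.88  2.12 -0.56]
-110 30 -115 [-0.02  1.06  1.39 -1.01  2.23 -0.97]
-110 30 -130 [-0.01  1.1   1.42 -1.12  2.27 -1.22]
-110 45 -60 [-0.08  0.89  1.35 -0.6   1.97 -0.1 ]
-110 45 -90 [-0.09  1.02  1.29 -0.71  2.26 -0.5 ]
-110 45 -115 [-0.09  1.11  1.31 -0.91  2.43 -0.9 ]
-110 45 -130 [-0.08  1.15  1.34 -1.07  2.49 -1.17]
```

Run:
```python
from fk import *
L=[json.loads(l) for l in open('log.txt')]+[[[1.19,.53,1.73,-.4,1.03,.34],[296.8,503.9,150.3],[.252,1.209,-.479]]]
W=[1,1,1,.3]
# wrist-centre check: which Lt makes wc lie in the plane of q1 (offset const)?
f=lambda P:np.concatenate([w*(chain(q,P[:6])[0]+Z(q[0]).apply([0,P[6],0])-p) for (q,p,o),w in zip(L,W)])
for st in([0,350,450,0,450,250,0],[150,400,450,100,450,200,0],[0,200,400,0,400,200,0]):
    s=least_squares(f,st,x_scale=100);print(s.x.round(1),s.fun.round(1))
reg=lambda P:np.r_[f(P),.02*(P[:6]-np.array([0,300,450,0,450,250]))]
s=least_squares(reg,st,x_scale=100);print(s.x.round(1),s.fun.round(1))
# body clearance while pouring
dirx=np.array([np.cos(np.radians(-20.5)),np.sin(np.radians(-20.5)),0]);left=np.array([-dirx[1],dirx[0],0])
bx=np.stack(np.meshgrid(np.linspace(-61,-180,25),np.linspace(-89,89,37),np.linspace(-37.5,37.5,9),indexing='ij'),-1).reshape(-1,3)
for th in(15,25,35,45):
  for psi in(-90,-110):
    for tip in(-90,-110,-125):
      F=frame(psi,th,tip);c=R.from_rotvec(np.radians(tip)*np.array([np.cos(np.radians(psi)),np.sin(np.radians(psi)),0])).apply([0,0,1])
      lip=30*c+34*(-(np.array([0,0,1])-c*c[2]))/np.linalg.norm(np.array([0,0,1])-c*c[2])
      g=dirx*54+left*8-[lip[0],lip[1],0]  # lip over bay centre
      w=bx@F.T+g; X_,Y_=w@dirx,w@left
      m=(X_>-52)&(X_<112)&(abs(Y_)<66)
      gr=(abs(X_)<10)&(abs(Y_)<33)
      print(th,psi,tip,'h>=',max(40-w[m,2].min() if m.any() else 0,108-w[gr,2].min() if gr.any() else 0,-w[:,2].min()).__round__(),'lip dz',lip[2].round(),'g in tray',(g@dirx).round(),(g@left).round())
```

```text
[  8.5 326.6 530.   60.9 482.1 301.7  11.9] [-0.  -0.   0.1  0.   0.1  0.2 -0.  -0.  -0.1  0.2 -0.  -0.8]
[  8.5 326.6 530.   60.9 482.1 301.7  11.9] [-0.  -0.   0.1  0.   0.1  0.2 -0.  -0.  -0.1  0.2 -0.  -0.8]
[  8.5 326.6 530.   60.9 482.1 301.7  11.9] [-0.  -0.   0.1  0.   0.1  0.2 -0.  -0.  -0.1  0.2 -0.  -0.8]
[ 24.5 352.4 467.9  29.2 476.1 301.7  11.9] [-0.1 -0.1 -0.   0.1  0.1  0.5 -0.  -0.1 -0.3  0.2 -0.  -0.7  0.5  1.
  0.4  0.6  0.5  1. ]
15 -90 -90 h>= 129 lip dz -34.0 g in tray 26.0 -3.0
15 -90 -110 h>= 142 lip dz -42.0 g in tray 38.0 2.0
15 -90 -125 h>= 145 lip dz -45.0 g in tray 49.0 6.0
15 -110 -90 h>= 129 lip dz -34.0 g in tray 24.0 8.0
15 -110 -110 h>= 142 lip dz -42.0 g in tray 37.0 8.0
15 -110 -125 h>= 143 lip dz -45.0 g in tray 49.0 8.0
25 -90 -90 h>= 129 lip dz -34.0 g in tray 26.0 -3.0
25 -90 -110 h>= 146 lip dz -42.0 g in tray 38.0 2.0
25 -90 -125 h>= 152 lip dz -45.0 g in tray 49.0 6.0
25 -110 -90 h>= 129 lip dz -34.0 g in tray 24.0 8.0
25 -110 -110 h>= 147 lip dz -42.0 g in tray 37.0 8.0
25 -110 -125 h>= 152 lip dz -45.0 g in tray 49.0 8.0
35 -90 -90 h>= 129 lip dz -34.0 g in tray 26.0 -3.0
35 -90 -110 h>= 151 lip dz -42.0 g in tray 38.0 2.0
35 -90 -125 h>= 160 lip dz -45.0 g in tray 49.0 6.0
35 -110 -90 h>= 129 lip dz -34.0 g in tray 24.0 8.0
35 -110 -110 h>= 153 lip dz -42.0 g in tray 37.0 8.0
35 -110 -125 h>= 162 lip dz -45.0 g in tray 49.0 8.0
45 -90 -90 h>= 129 lip dz -34.0 g in tray 26.0 -3.0
45 -90 -110 h>= 157 lip dz -42.0 g in tray 38.0 2.0
45 -90 -125 h>= 171 lip dz -45.0 g in tray 49.0 6.0
45 -110 -90 h>= 129 lip dz -34.0 g in tray 24.0 8.0
45 -110 -110 h>= 161 lip dz -42.0 g in tray 37.0 8.0
45 -110 -125 h>= 175 lip dz -45.0 g in tray 49.0 8.0
```

```bash
cat >> fk.py <<'E'
P=[8.5,326.6,530,60.9,482.1,301.7];_c=chain
def chain(q,P,s4=1,s6=1):
    p,F=_c(q,P,s4,s6);return p+Z(q[0]).apply([0,11.9,0]),F
def bik(Tt,seeds):
    return min((ik(Tt,s,P) for s in seeds),key=lambda x:x[1])
dirx=np.array([np.cos(np.radians(-20.5)),np.sin(np.radians(-20.5)),0]);left=np.array([-dirx[1],dirx[0],0]);grip=np.array([552.5,-187,0])
E
python3 - <<'E'
from fk import *
g=np.array([551.5,160,45]);q0=ctrl.get_obs()['qpos']
for psi in(-30,-15,0,15):
    q=q0;F=frame(psi,25)
    for k in(-99,11): q,e=ik(T(F,g+k*F[:,0]),q,P);print(psi,k,q.round(2),round(e,3),wc(q,P).round())
    if psi==-15: qs=q
q=qs;gp=grip+28*dirx+8*left
for (psi,tip,pos) in [(-15,0,g+[0,0,130]),(-40,0,[570,60,180]),(-70,0,gp*.5+np.array([570,60,0])*.5+[0,0,175]),(-100,0,gp+[0,0,160]),(-100,-30,gp+[0,0,155]),(-100,-60,gp+[0,0,155]),(-100,-90,gp+[0,0,155]),(-100,-115,gp+[0,0,155]),(-100,-130,gp+[0,0,160])]:
    F=frame(psi,25,tip); q,e=ik(T(F,np.array(pos)+11*F[:,0]),q,P);print(psi,tip,np.round(pos),q.round(2),round(e,3),'wc',wc(q,P).round())
F=frame(-15,25);rows(cur(),T(F,g-99*F[:,0]),10);rows(T(F,g-99*F[:,0]),T(F,g+11*F[:,0]),10)
E
```

```text
-30 -99 [ 0.92  0.77  2.04 -1.31  1.13  1.11] 0.19 [276. 387. 232.]
-30 11 [ 0.7   0.85  1.9  -1.31  1.05  0.94] 0.303 [399. 355. 207.]
-15 -99 [ 0.88  0.68  2.12 -1.31  1.    0.92] 0.372 [277. 352. 266.]
-15 11 [ 0.65  0.75  1.96 -1.31  0.85  0.69] 0.389 [405. 321. 249.]
0 -99 [ 0.68  0.48  2.22 -1.31  0.63  0.47] 0.535 [306. 262. 335.]
0 11 [ 0.46  0.6   2.06 -1.31  0.4   0.21] 0.627 [424. 222. 308.]
15 -99 [ 0.33  0.35  2.31 -1.31  0.11 -0.17] 0.677 [335. 127. 369.]
15 11 [ 0.32  0.56  2.1  -1.31  0.11 -0.18] 0.677 [432. 155. 319.]
-15 0 [552. 160. 175.] [ 0.61  0.43  2.08 -1.31  0.77  0.5 ] 0.338 wc [376. 278. 382.]
-40 0 [570  60 180] [ 0.52  0.54  2.01 -1.31  1.02  0.76] 0.187 wc [427. 256. 346.]
-70 0 [576. -65. 175.] [ 0.33  0.65  1.94 -1.31  1.2   0.97] 0.03 wc [495. 184. 303.]
-100 0 [ 582. -189.  160.] [ 0.09  0.79  1.7  -1.1   1.38  0.92] 0.0 wc [627.  70. 283.]
-100 -30 [ 582. -189.  155.] [ 0.07  0.88  1.54 -0.98  1.58  0.37] 0.0 wc [688.  59. 261.]
-100 -60 [ 582. -189.  155.] [ 0.05  1.    1.4  -0.96  1.8  -0.12] 0.0 wc [732.  52. 216.]
-100 -90 [ 582. -189.  155.] [ 0.05  1.11  1.32 -1.04  1.98 -0.59] 0.0 wc [748.  49. 155.]
-100 -115 [ 582. -189.  155.] [ 0.05  1.18  1.32 -1.15  2.08 -0.99] 0.0 wc [737.  51. 103.]
-100 -130 [ 582. -189.  160.] [ 0.06  1.21  1.34 -1.23  2.11 -1.23] 0.0 wc [720.  54.  81.]
10 rows dp [0.59, -0.67, -0.29] dr [-0.0283, -0.0081, 0.0542] mid [461. 222. 113.] end err [ 0.1 -0.2 -0.3]
10 rows dp [1.1, -0.0, 0.0] dr [-0.0, -0.0, 0.0] mid [513. 170.  64.] end err [0. 0. 0.]
```

Run:
```python
from fk import *
g=np.array([551.5,160,45]);q0=ctrl.get_obs()['qpos']
for th in(30,35,40,45,50):
  for psi in(-110,-90,-70,-50,-30,-10):
    q=q0;F=frame(psi,th);s=''
    for k in(-99,11): q,e=ik(T(F,g+k*F[:,0]),q,P);s+=f'{q[3]:.2f} {e:.2f} | '
    q2,e=ik(T(F,g+11*F[:,0]+[0,0,140]),q,P);s+=f'{q2[3]:.2f} {e:.2f} wc {wc(q,P).round()} {q.round(2)}'
    print(th,psi,s)
```

```text
30 -110 -0.54 0.00 | -0.58 0.00 | -0.59 0.00 wc [638. 397. 190.] [ 0.54  1.06  1.34 -0.58  1.66  1.13]
30 -90 -0.71 0.00 | -0.78 0.00 | -0.78 0.00 wc [552. 412. 190.] [ 0.62  0.99  1.52 -0.78  1.47  1.07]
30 -70 -0.90 0.00 | -1.03 0.00 | -0.98 0.00 wc [465. 397. 190.] [ 0.69  0.93  1.71 -1.03  1.26  1.08]
30 -50 -1.16 0.00 | -1.31 0.04 | -1.25 0.00 wc [399. 359. 194.] [ 0.71  0.88  1.89 -1.31  1.1   1.13]
30 -30 -1.31 0.16 | -1.31 0.26 | -1.31 0.13 wc [402. 338. 227.] [ 0.68  0.81  1.93 -1.31  0.96  0.88]
30 -10 -1.31 0.32 | -1.31 0.42 | -1.31 0.32 wc [414. 276. 282.] [ 0.56  0.67  2.01 -1.31  0.64  0.49]
35 -110 -0.51 0.00 | -0.55 0.00 | -0.56 0.00 wc [633. 384. 212.] [ 0.53  1.01  1.38 -0.55  1.58  1.12]
35 -90 -0.67 0.00 | -0.75 0.00 | -0.74 0.00 wc [552. 398. 212.] [ 0.61  0.95  1.55 -0.75  1.39  1.05]
35 -70 -0.86 0.00 | -0.99 0.00 | -0.94 0.00 wc [470. 384. 212.] [ 0.67  0.89  1.73 -0.99  1.19  1.04]
35 -50 -1.12 0.00 | -1.31 0.01 | -1.19 0.00 wc [401. 344. 213.] [ 0.69  0.84  1.92 -1.31  1.01  1.1 ]
35 -30 -1.31 0.12 | -1.31 0.21 | -1.31 0.09 wc [406. 320. 244.] [ 0.65  0.76  
[... 1264 characters left out ...]
.19 | -1.31 0.27 | -1.31 0.11 wc [422. 223. 301.] [ 0.46  0.62  2.06 -1.31  0.41  0.33]
50 -110 -0.41 0.00 | -0.46 0.00 | -0.45 0.00 wc [615. 336. 268.] [ 0.48  0.88  1.51 -0.46  1.33  1.08]
50 -90 -0.56 0.00 | -0.64 0.00 | -0.60 0.00 wc [552. 347. 268.] [ 0.54  0.83  1.64 -0.64  1.16  0.95]
50 -70 -0.73 0.00 | -0.86 0.00 | -0.76 0.00 wc [488. 336. 268.] [ 0.58  0.78  1.79 -0.86  0.98  0.87]
50 -50 -0.94 0.00 | -1.14 0.00 | -0.94 0.00 wc [431. 303. 268.] [ 0.59  0.72  1.94 -1.14  0.78  0.86]
50 -30 -1.26 0.00 | -1.31 0.07 | -1.15 0.00 wc [415. 265. 280.] [ 0.54  0.67  2.02 -1.31  0.61  0.7 ]
50 -10 -1.31 0.12 | -1.31 0.20 | -1.31 0.03 wc [424. 210. 304.] [ 0.44  0.61  2.07 -1.31  0.36  0.3 ]
```

Run:
```python
from fk import *
g=np.array([551.5,160,45]);F=frame(-95,30)
A=T(F,g-130*F[:,0]);E=rows(cur(),A,10);rows(E,T(F,g-39*F[:,0]),5);rows(T(F,g-39*F[:,0]),T(F,g+11*F[:,0]),5)
```

```text
10 rows dp [0.31, 0.93, -0.17] dr [0.039, 0.0002, -0.0681] mid [514. 274. 125.] end err [ 0.3  0.2 -0.1]
5 rows dp [1.82, -0.01, 0.01] dr [0.0, -0.0, -0.0001] mid [559. 241.  92.] end err [-0.2  0.   0.3]
5 rows dp [1.0, -0.0, -0.0] dr [0.0, 0.0, -0.0] mid [553. 176.  54.] end err [0. 0. 0.]
```

Call:
{"fn": "apply_moves", "kwargs": {"increments": [{"gripper": 100,"delta_pos": [0.31,0.93,-0.17],"dr": [0.039,0,-0.068]},{"gripper": 100,"delta_pos": [0.31,0.93,-0.17],"dr": [0.039,0,-0.068]},{"gripper": 100,"delta_pos": [0.31,0.93,-0.17],"dr": [0.039,0,-0.068]},{"gripper": 100,"delta_pos": [0.31,0.93,-0.17],"dr": [0.039,0,-0.068]},{"gripper": 100,"delta_pos": [0.31,0.93,-0.17],"dr": [0.039,0,-0.068]}]}}

```text
t: 1.82
ee_pos: [514.3, 276.2, 124.5]
orientation: [0.332, 0.452, -1.237]
ft_force: [1.1, 0.3, 0.1]
width: 87.6
```

Call:
{"fn": "apply_moves", "kwargs": {"increments": [{"gripper": 100,"delta_pos": [0.31,0.93,-0.17],"dr": [0.039,0,-0.068]},{"gripper": 100,"delta_pos": [0.31,0.93,-0.17],"dr": [0.039,0,-0.068]},{"gripper": 100,"delta_pos": [0.31,0.93,-0.17],"dr": [0.039,0,-0.068]},{"gripper": 100,"delta_pos": [0.31,0.93,-0.17],"dr": [0.039,0,-0.068]},{"gripper": 100,"delta_pos": [0.31,0.93,-0.17],"dr": [0.039,0,-0.068]}]}}

```text
t: 2.23
ee_pos: [561.4, 273.9, 109.2]
orientation: [0.432, 0.399, -1.618]
ft_force: [0.4, -0.3, -1.0]
width: 87.8
```

Call:
{"fn": "apply_moves", "kwargs": {"increments": [{"gripper": 100,"delta_pos": [0,0,0],"dr": [0,0,0]},{"gripper": 100,"delta_pos": [0,0,0],"dr": [0,0,0]},{"gripper": 100,"delta_pos": [0,0,0],"dr": [0,0,0]},{"gripper": 100,"delta_pos": [0,0,0],"dr": [0,0,0]},{"gripper": 100,"delta_pos": [0,0,0],"dr": [0,0,0]}]}}

```text
t: 2.65
ee_pos: [560.1, 274.1, 110.1]
orientation: [0.431, 0.399, -1.613]
ft_force: [-0.3, -0.4, 0.6]
width: 87.8
```

Run:
```python
from fk import *
log();o,r=obs()
g=np.array([551.5,160,45]);F=frame(-95,30)
E=rows(cur(),T(F,g-39*F[:,0]),5);rows(E,T(F,g+11*F[:,0]),5)
d=grab('wrist');save(d['img'],'wrist1.png');print(d['mtx'])
```

```text
t 2.65 p [560.1 274.1 110.1] w 87.8 f [-0.3 -0.4  0.6] q [ 0.73  0.97  1.29 -0.65  1.74  1.  ]
[[-0.073  0.997 -0.04 ]
 [-0.863 -0.083 -0.498]
 [-0.5   -0.002  0.866]]
5 rows dp [1.85, 0.02, 0.02] dr [0.0007, 0.0, -0.0006] mid [558. 242.  92.] end err [-0.2  0.   0.2]
5 rows dp [1.0, 0.0, -0.0] dr [0.0, 0.0, 0.0] mid [553. 176.  55.] end err [-0.2  0.   0.2]
[[371.64829954   0.         323.46745966]
 [  0.         371.64829954 244.84153506]
 [  0.           0.           1.        ]]
```

View pics/wrist1.png

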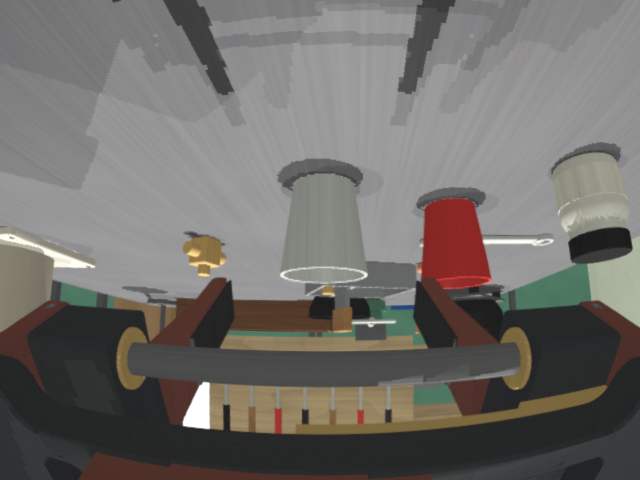

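The wrist view is upside down. It shows the grey cup at (322,225), centred between the fingers at x≈232 and x≈418, with the red look-alike to the right at (455,240). I'll check where the camera hangs, then close in.

Run:
```python
from fk import *
d=load('wrist');Rm=cv2.Rodrigues(d['rvec'])[0];c=-Rm.T@d['tvec'].ravel();A=cur();print('cam',c.round(),'tool frame',(A[:3,:3].T@(c-A[:3,3])).round())
```

```text
cam [574. 443. 126.] tool frame [-154.   -1.  -71.]
```

Call:
{"fn": "apply_moves", "kwargs": {"increments": [{"gripper": 100,"delta_pos": [1.85,0.02,0.02],"dr": [0,0,0]},{"gripper": 100,"delta_pos": [1.85,0.02,0.02],"dr": [0,0,0]},{"gripper": 100,"delta_pos": [1.85,0.02,0.02],"dr": [0,0,0]},{"gripper": 100,"delta_pos": [1.85,0.02,0.02],"dr": [0,0,0]},{"gripper": 100,"delta_pos": [1.85,0.02,0.02],"dr": [0,0,0]}]}}

```text
t: 3.12
ee_pos: [554.7, 193.0, 64.4]
orientation: [0.432, 0.399, -1.613]
ft_force: [-0.8, 0.5, 0.2]
width: 87.7
```

Call:
{"fn": "apply_moves", "kwargs": {"increments": [{"gripper": 100,"delta_pos": [1.0,0,0],"dr": [0,0,0]},{"gripper": 100,"delta_pos": [1.0,0,0],"dr": [0,0,0]},{"gripper": 100,"delta_pos": [1.0,0,0],"dr": [0,0,0]},{"gripper": 100,"delta_pos": [1.0,0,0],"dr": [0,0,0]},{"gripper": 100,"delta_pos": [1.0,0,0],"dr": [0,0,0]}]}}

```text
t: 3.53
ee_pos: [551.6, 149.9, 39.2]
orientation: [0.433, 0.399, -1.614]
ft_force: [0.2, -0.9, -0.1]
width: 87.7
```

Call:
{"fn": "apply_moves", "kwargs": {"increments": [{"gripper": 70,"delta_pos": [0,0,0],"dr": [0,0,0]},{"gripper": 60,"delta_pos": [0,0,0],"dr": [0,0,0]},{"gripper": 40,"delta_pos": [0,0,0],"dr": [0,0,0]},{"gripper": 20,"delta_pos": [0,0,0],"dr": [0,0,0]},{"gripper": 0,"delta_pos": [0,0,0],"dr": [0,0,0]}]}}

```text
t: 3.95
ee_pos: [551.4, 150.5, 39.7]
orientation: [0.432, 0.398, -1.614]
ft_force: [-1.5, 0.1, 2.2]
width: 62.6
```

Call:
{"fn": "apply_moves", "kwargs": {"increments": [{"gripper": 0,"delta_pos": [0,0,0],"dr": [0,0,0]},{"gripper": 0,"delta_pos": [0,0,0],"dr": [0,0,0]},{"gripper": 0,"delta_pos": [0,0,0],"dr": [0,0,0]},{"gripper": 0,"delta_pos": [0,0,0],"dr": [0,0,0]},{"gripper": 0,"delta_pos": [0,0,0],"dr": [0,0,0]}]}}

```text
t: 4.37
ee_pos: [551.4, 150.1, 39.7]
orientation: [0.432, 0.398, -1.615]
ft_force: [-2.7, 1.3, 4.5]
width: 62.6
```

Run:
```python
from fk import *
log();o,r=obs();A=cur()
F=A[:3,:3];B=A.copy();B[2,3]+=130
rows(A,B,10)
gp=grip+28*dirx+8*left+[0,0,165];F=frame(-100,30)
Cc=T(F,gp+11*F[:,0]);rows(B,Cc,20)
D=T(frame(-100,30,-60),[0,0,0]);G=frame(-100,30,-60);D=T(G,gp+11*G[:,0]);rows(Cc,D,10)
G=frame(-100,30,-120);rows(D,T(G,gp+11*G[:,0]),20)
q=o['qpos']
for tip in(0,-30,-60,-90,-105,-120,-130):
    G=frame(-100,30,tip);q,e=ik(T(G,gp+11*G[:,0]),q,P);print(tip,q.round(2),round(e,3))
```

```text
t 4.37 p [551.4 150.1  39.7] w 62.6 f [-2.7  1.3  4.5] q [ 0.6   0.99  1.5  -0.73  1.51  1.08]
[[-0.074  0.996 -0.042]
 [-0.863 -0.085 -0.498]
 [-0.5   -0.001  0.866]]
10 rows dp [-0.65, -0.0, 1.13] dr [0.0, 0.0, -0.0] mid [551. 150. 105.] end err [ 0.1 -0.2  0.4]
20 rows dp [1.51, 0.36, 0.81] dr [0.0023, 0.0, -0.0038] mid [570. -24. 165.] end err [-0.6  0.  -0.5]
10 rows dp [-0.0, -0.06, 0.0] dr [-0.0907, -0.0, -0.0524] mid [ 577. -198.  160.] end err [-0.3  0.1 -0.1]
20 rows dp [-0.0, -0.03, 0.0] dr [-0.0453, 0.0, -0.0262] mid [ 574. -198.  165.] end err [-0.1  0.   0.2]
0 [ 0.07  0.74  1.71 -1.05  1.32  0.87] 0.0
-30 [ 0.05  0.85  1.52 -0.91  1.57  0.32] 0.0
-60 [ 0.03  0.98  1.37 -0.9   1.83 -0.15] 0.0
-90 [ 0.03  1.12  1.27 -0.99  2.04 -0.61] 0.0
-105 [ 0.03  1.17  1.26 -1.07  2.12 -0.84] 0.0
-120 [ 0.03  1.21  1.27 -1.16  2.17 -1.08] 0.0
-130 [ 0.04  1.23  1.29 -1.23  2.19 -1.24] 0.0
```

The cup is gripped at 62.6 mm, so I'll lift it.

Call:
{"fn": "apply_moves", "kwargs": {"increments": [{"gripper": 0,"delta_pos": [-0.3,0,0.52],"dr": [0,0,0]},{"gripper": 0,"delta_pos": [-0.65,0,1.13],"dr": [0,0,0]},{"gripper": 0,"delta_pos": [-0.65,0,1.13],"dr": [0,0,0]},{"gripper": 0,"delta_pos": [-0.65,0,1.13],"dr": [0,0,0]},{"gripper": 0,"delta_pos": [-0.65,0,1.13],"dr": [0,0,0]}]}}

```text
t: 4.78
ee_pos: [551.8, 150.1, 99.2]
orientation: [0.433, 0.398, -1.614]
ft_force: [0.8, -0.1, -1.1]
width: 62.8
```

Call:
{"fn": "apply_moves", "kwargs": {"increments": [{"gripper": 0,"delta_pos": [-0.65,0,1.13],"dr": [0,0,0]},{"gripper": 0,"delta_pos": [-0.65,0,1.13],"dr": [0,0,0]},{"gripper": 0,"delta_pos": [-0.65,0,1.13],"dr": [0,0,0]},{"gripper": 0,"delta_pos": [-0.65,0,1.13],"dr": [0,0,0]},{"gripper": 0,"delta_pos": [-0.65,0,1.13],"dr": [0,0,0]}]}}

```text
t: 5.2
ee_pos: [551.6, 149.8, 164.1]
orientation: [0.432, 0.399, -1.614]
ft_force: [0.1, 0.1, -1.7]
width: 62.9
```

Run:
```python
from fk import *
log();o,r=obs();A=cur()
gp=grip+28*dirx+8*left+[0,0,165];F=frame(-100,30)
rows(A,T(F,gp+11*F[:,0]),20)
s=grab('side');save(s['img'],'side1.png')
u,v=(int(x) for x in cv2.projectPoints(np.array([[551.,160,175]]),s['rvec'],s['tvec'],s['mtx'],None)[0].ravel());print(u,v)
save(cv2.resize(s['img'][max(0,v-100):v+100,max(0,u-130):u+130],None,fx=2.5,fy=2.5),'side1c.png')
```

```text
t 5.2 p [551.6 149.8 164.1] w 62.9 f [ 0.1  0.1 -1.7] q [ 0.6   0.8   1.52 -0.73  1.63  0.97]
[[-0.074  0.996 -0.042]
 [-0.863 -0.085 -0.499]
 [-0.5   -0.001  0.866]]
20 rows dp [1.49, 0.36, 0.84] dr [0.0023, -0.0, -0.0038] mid [570. -24. 162.] end err [-0.4  0.2  0.9]
270 170
```

View pics/side1c.png

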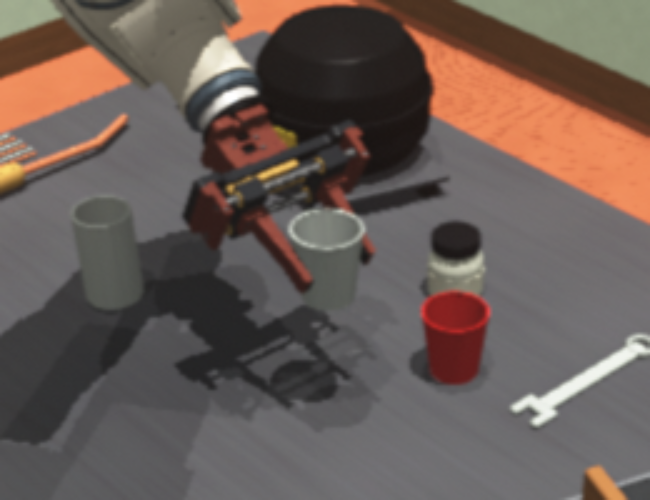

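The crop shows the cup at (327,255) held upright in the fingers, clear of the bench, with the other items undisturbed. Next I'll carry it to the tray.

Call:
{"fn": "apply_moves", "kwargs": {"increments": [{"gripper": 0,"delta_pos": [1.0,0.24,0.56],"dr": [0.0023,0,-0.0038]},{"gripper": 0,"delta_pos": [1.49,0.36,0.84],"dr": [0.0023,0,-0.0038]},{"gripper": 0,"delta_pos": [1.49,0.36,0.84],"dr": [0.0023,0,-0.0038]},{"gripper": 0,"delta_pos": [1.49,0.36,0.84],"dr": [0.0023,0,-0.0038]},{"gripper": 0,"delta_pos": [1.49,0.36,0.84],"dr": [0.0023,0,-0.0038]}]}}

```text
t: 5.67
ee_pos: [560.4, 66.0, 161.1]
orientation: [0.436, 0.395, -1.638]
ft_force: [0.5, 0.6, -1.9]
width: 62.8
```

Call:
{"fn": "apply_moves", "kwargs": {"increments": [{"gripper": 0,"delta_pos": [1.49,0.36,0.84],"dr": [0.0023,0,-0.0038]},{"gripper": 0,"delta_pos": [1.49,0.36,0.84],"dr": [0.0023,0,-0.0038]},{"gripper": 0,"delta_pos": [1.49,0.36,0.84],"dr": [0.0023,0,-0.0038]},{"gripper": 0,"delta_pos": [1.49,0.36,0.84],"dr": [0.0023,0,-0.0038]},{"gripper": 0,"delta_pos": [1.49,0.36,0.84],"dr": [0.0023,0,-0.0038]}]}}

```text
t: 6.08
ee_pos: [568.3, -21.0, 160.5]
orientation: [0.443, 0.391, -1.659]
ft_force: [0.0, 0.2, -1.2]
width: 62.6
```

Call:
{"fn": "apply_moves", "kwargs": {"increments": [{"gripper": 0,"delta_pos": [1.49,0.36,0.84],"dr": [0.0023,0,-0.0038]},{"gripper": 0,"delta_pos": [1.49,0.36,0.84],"dr": [0.0023,0,-0.0038]},{"gripper": 0,"delta_pos": [1.49,0.36,0.84],"dr": [0.0023,0,-0.0038]},{"gripper": 0,"delta_pos": [1.49,0.36,0.84],"dr": [0.0023,0,-0.0038]},{"gripper": 0,"delta_pos": [1.49,0.36,0.84],"dr": [0.0023,0,-0.0038]}]}}

```text
t: 6.5
ee_pos: [574.0, -108.1, 159.5]
orientation: [0.449, 0.387, -1.681]
ft_force: [0.5, 0.6, -1.0]
width: 63.2
```

Call:
{"fn": "apply_moves", "kwargs": {"increments": [{"gripper": 0,"delta_pos": [1.49,0.36,0.84],"dr": [0.0023,0,-0.0038]},{"gripper": 0,"delta_pos": [1.49,0.36,0.84],"dr": [0.0023,0,-0.0038]},{"gripper": 0,"delta_pos": [1.49,0.36,0.84],"dr": [0.0023,0,-0.0038]},{"gripper": 0,"delta_pos": [1.49,0.36,0.84],"dr": [0.0023,0,-0.0038]},{"gripper": 0,"delta_pos": [1.0,0.24,0.56],"dr": [0.0023,0,-0.0038]}]}}

```text
t: 6.92
ee_pos: [577.5, -190.0, 158.7]
orientation: [0.456, 0.383, -1.703]
ft_force: [-1.0, -0.3, -1.8]
width: 62.5
```

Call:
{"fn": "apply_moves", "kwargs": {"increments": [{"gripper": 0,"delta_pos": [0.49,0.12,0.28],"dr": [0,0,0]},{"gripper": 0,"delta_pos": [0.45,0.12,0.26],"dr": [0,0,0]},{"gripper": 0,"delta_pos": [0,0,0],"dr": [0,0,0]},{"gripper": 0,"delta_pos": [0,0,0],"dr": [0,0,0]},{"gripper": 0,"delta_pos": [0,0,0],"dr": [0,0,0]}]}}

```text
t: 7.33
ee_pos: [579.2, -197.5, 159.1]
orientation: [0.456, 0.383, -1.699]
ft_force: [-0.6, -0.3, -1.7]
width: 62.9
```

Run:
```python
from fk import *
log();o,r=obs();A=cur()
gp=grip+28*dirx+8*left+[0,0,165]
G=frame(-100,30,-60);D=T(G,gp+11*G[:,0]);rows(A,D,10)
G=frame(-100,30,-125);rows(D,T(G,gp+11*G[:,0]),25)
```

```text
t 7.33 p [ 579.2 -197.5  159.1] w 62.9 f [-0.6 -0.3 -1.7] q [ 0.08  0.73  1.72 -1.05  1.32  0.88]
[[-0.149  0.985 -0.087]
 [-0.853 -0.172 -0.493]
 [-0.5    0.     0.866]]
10 rows dp [0.0, -0.05, 0.01] dr [-0.0907, 0.0, -0.0525] mid [ 577. -198.  160.] end err [ 0.1  0.5 -0.3]
25 rows dp [-0.0, -0.02, 0.0] dr [-0.0393, -0.0, -0.0227] mid [ 574. -198.  165.] end err [-0.2  0.  -1.2]
```

Next I'll tip quickly to 60° and then more slowly to 125°.

Call:
{"fn": "apply_moves", "kwargs": {"increments": [{"gripper": 0,"delta_pos": [0,-0.03,0],"dr": [-0.05,0,-0.029]},{"gripper": 0,"delta_pos": [0,-0.05,0.01],"dr": [-0.0907,0,-0.0525]},{"gripper": 0,"delta_pos": [0,-0.05,0.01],"dr": [-0.0907,0,-0.0525]},{"gripper": 0,"delta_pos": [0,-0.05,0.01],"dr": [-0.0907,0,-0.0525]},{"gripper": 0,"delta_pos": [0,-0.05,0.01],"dr": [-0.0907,0,-0.0525]}]}}

```text
t: 7.75
ee_pos: [577.4, -196.9, 160.2]
orientation: [0.106, 0.798, -1.789]
ft_force: [0.1, -0.8, -1.5]
width: 62.7
```

Call:
{"fn": "apply_moves", "kwargs": {"increments": [{"gripper": 0,"delta_pos": [0,-0.05,0.01],"dr": [-0.0907,0,-0.0525]},{"gripper": 0,"delta_pos": [0,-0.05,0.01],"dr": [-0.0907,0,-0.0525]},{"gripper": 0,"delta_pos": [0,-0.05,0.01],"dr": [-0.0907,0,-0.0525]},{"gripper": 0,"delta_pos": [0,-0.05,0.01],"dr": [-0.0907,0,-0.0525]},{"gripper": 0,"delta_pos": [0,-0.05,0.01],"dr": [-0.0907,0,-0.0525]}]}}

```text
t: 8.17
ee_pos: [575.8, -196.9, 161.9]
orientation: [-0.31, 1.242, -1.802]
ft_force: [0.3, -1.1, -2.1]
width: 63.0
```

Call:
{"fn": "apply_moves", "kwargs": {"increments": [{"gripper": 0,"delta_pos": [0,-0.02,0],"dr": [-0.0393,0,-0.0227]},{"gripper": 0,"delta_pos": [0,-0.02,0],"dr": [-0.0393,0,-0.0227]},{"gripper": 0,"delta_pos": [0,-0.02,0],"dr": [-0.0393,0,-0.0227]},{"gripper": 0,"delta_pos": [0,-0.02,0],"dr": [-0.0393,0,-0.0227]},{"gripper": 0,"delta_pos": [0,-0.02,0],"dr": [-0.0393,0,-0.0227]}]}}

```text
t: 8.58
ee_pos: [575.2, -196.9, 162.5]
orientation: [-0.499, 1.428, -1.777]
ft_force: [0.8, -0.9, -2.0]
width: 63.0
```

Call:
{"fn": "apply_moves", "kwargs": {"increments": [{"gripper": 0,"delta_pos": [0,-0.02,0],"dr": [-0.0393,0,-0.0227]},{"gripper": 0,"delta_pos": [0,-0.02,0],"dr": [-0.0393,0,-0.0227]},{"gripper": 0,"delta_pos": [0,-0.02,0],"dr": [-0.0393,0,-0.0227]},{"gripper": 0,"delta_pos": [0,-0.02,0],"dr": [-0.0393,0,-0.0227]},{"gripper": 0,"delta_pos": [0,-0.02,0],"dr": [-0.0393,0,-0.0227]}]}}

```text
t: 9.0
ee_pos: [575.0, -196.9, 163.5]
orientation: [-0.694, 1.611, -1.732]
ft_force: [-0.8, 0.4, -1.7]
width: 62.8
```

Call:
{"fn": "apply_moves", "kwargs": {"increments": [{"gripper": 0,"delta_pos": [0,-0.02,0],"dr": [-0.0393,0,-0.0227]},{"gripper": 0,"delta_pos": [0,-0.02,0],"dr": [-0.0393,0,-0.0227]},{"gripper": 0,"delta_pos": [0,-0.02,0],"dr": [-0.0393,0,-0.0227]},{"gripper": 0,"delta_pos": [0,-0.02,0],"dr": [-0.0393,0,-0.0227]},{"gripper": 0,"delta_pos": [0,-0.02,0],"dr": [-0.0393,0,-0.0227]}]}}

```text
t: 9.42
ee_pos: [574.9, -196.9, 164.5]
orientation: [-0.895, 1.789, -1.666]
ft_force: [-0.3, 0.2, -2.1]
width: 62.9
```

Call:
{"fn": "apply_moves", "kwargs": {"increments": [{"gripper": 0,"delta_pos": [0,-0.02,0],"dr": [-0.0393,0,-0.0227]},{"gripper": 0,"delta_pos": [0,-0.02,0],"dr": [-0.0393,0,-0.0227]},{"gripper": 0,"delta_pos": [0,-0.02,0],"dr": [-0.0393,0,-0.0227]},{"gripper": 0,"delta_pos": [0,-0.02,0],"dr": [-0.0393,0,-0.0227]},{"gripper": 0,"delta_pos": [0,-0.02,0],"dr": [-0.0393,0,-0.0227]}]}}

```text
t: 9.83
ee_pos: [575.1, -196.9, 165.5]
orientation: [-1.1, 1.96, -1.577]
ft_force: [0.1, 0.5, -2.1]
width: 62.5
```

Call:
{"fn": "apply_moves", "kwargs": {"increments": [{"gripper": 0,"delta_pos": [0,-0.02,0],"dr": [-0.0393,0,-0.0227]},{"gripper": 0,"delta_pos": [0,-0.02,0],"dr": [-0.0393,0,-0.0227]},{"gripper": 0,"delta_pos": [0,-0.02,0],"dr": [-0.0393,0,-0.0227]},{"gripper": 0,"delta_pos": [0,-0.02,0],"dr": [-0.0393,0,-0.0227]},{"gripper": 0,"delta_pos": [0,-0.02,0],"dr": [-0.0393,0,-0.0227]}]}}

```text
t: 10.25
ee_pos: [575.6, -197.0, 166.6]
orientation: [-1.308, 2.122, -1.463]
ft_force: [-4.2, 0.9, -4.7]
width: 62.7
```

Run:
```python
from fk import *
log();o,r=obs()
s=grab('scene');b=grab('side')
A=s['img'][190:310,170:330];B=b['img'][215:335,310:470]
save(cv2.resize(np.hstack([A,B]),None,fx=2.5,fy=3.3,interpolation=2),'pour.png')
```

```text
t 10.25 p [ 575.6 -197.   166.6] w 62.7 f [-4.2  0.9 -4.7] q [ 0.04  1.19  1.32 -1.17  2.17 -1.11]
[[-0.566 -0.528  0.634]
 [-0.78   0.093 -0.619]
 [ 0.268 -0.844 -0.464]]
```

View pics/pour.png

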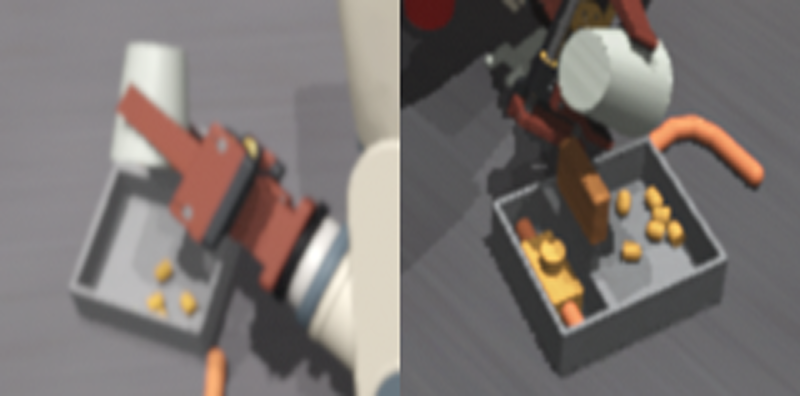

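In the side crop all six caps lie in the wide bay, at (624,200), (653,196), (660,213), (655,230), (675,232) and (631,250). The force reading rose slightly, by about 5 N, so I'll go straight up before untipping.

Call:
{"fn": "apply_moves", "kwargs": {"increments": [{"gripper": 0,"delta_pos": [0.2,-0.63,-0.35],"dr": [0,0,0]},{"gripper": 0,"delta_pos": [0.32,-1.01,-0.56],"dr": [0,0,0]},{"gripper": 0,"delta_pos": [0.32,-1.01,-0.56],"dr": [0,0,0]},{"gripper": 0,"delta_pos": [0.32,-1.01,-0.56],"dr": [0,0,0]},{"gripper": 0,"delta_pos": [0.32,-1.01,-0.56],"dr": [0,0,0]}]}}

```text
t: 10.77
ee_pos: [575.0, -197.6, 223.8]
orientation: [-1.304, 2.121, -1.465]
ft_force: [0.6, -0.3, -0.3]
width: 62.8
```

Run:
```python
from fk import *
o,r=obs();A=cur()
g1=A[:3,3]-11*A[:3,0];g1[2]=215;print(g1)
F=frame(-100,30);B=T(F,g1+11*F[:,0]);rows(A,B,25)
F=frame(-95,30);g=np.array([551.5,160,45])
C1=T(F,g+[0,0,80]+11*F[:,0]);rows(B,C1,20)
```

```text
t 10.77 p [ 575.  -197.6  223.8] w 62.8 f [ 0.6 -0.3 -0.3] q [ 0.03  1.1   1.36 -1.2   2.19 -1.16]
[[-0.567 -0.526  0.634]
 [-0.779  0.092 -0.62 ]
 [ 0.267 -0.846 -0.462]]
[ 581.28352104 -189.00294092  215.        ]
25 rows dp [0.01, 0.07, -0.01] dr [0.0739, 0.0, 0.0427] mid [ 573. -197.  216.] end err [-0.9 -0.8  0.2]
20 rows dp [-1.26, -0.38, -1.24] dr [-0.0022, -0.0, 0.0038] mid [569. -24. 165.] end err [-1.   0.3  1.2]
```

Call:
{"fn": "apply_moves", "kwargs": {"increments": [{"gripper": 0,"delta_pos": [0.01,0.07,-0.01],"dr": [0.0739,0,0.0427]},{"gripper": 0,"delta_pos": [0.01,0.07,-0.01],"dr": [0.0739,0,0.0427]},{"gripper": 0,"delta_pos": [0.01,0.07,-0.01],"dr": [0.0739,0,0.0427]},{"gripper": 0,"delta_pos": [0.01,0.07,-0.01],"dr": [0.0739,0,0.0427]},{"gripper": 0,"delta_pos": [0.01,0.07,-0.01],"dr": [0.0739,0,0.0427]}]}}

```text
t: 11.18
ee_pos: [573.1, -197.6, 220.2]
orientation: [-0.911, 1.805, -1.66]
ft_force: [-0.1, -0.3, -0.9]
width: 62.8
```

Call:
{"fn": "apply_moves", "kwargs": {"increments": [{"gripper": 0,"delta_pos": [0.01,0.07,-0.01],"dr": [0.0739,0,0.0427]},{"gripper": 0,"delta_pos": [0.01,0.07,-0.01],"dr": [0.0739,0,0.0427]},{"gripper": 0,"delta_pos": [0.01,0.07,-0.01],"dr": [0.0739,0,0.0427]},{"gripper": 0,"delta_pos": [0.01,0.07,-0.01],"dr": [0.0739,0,0.0427]},{"gripper": 0,"delta_pos": [0.01,0.07,-0.01],"dr": [0.0739,0,0.0427]}]}}

```text
t: 11.6
ee_pos: [572.5, -197.7, 216.7]
orientation: [-0.537, 1.466, -1.771]
ft_force: [-0.4, 0.2, -0.9]
width: 62.7
```

Call:
{"fn": "apply_moves", "kwargs": {"increments": [{"gripper": 0,"delta_pos": [0.01,0.07,-0.01],"dr": [0.0739,0,0.0427]},{"gripper": 0,"delta_pos": [0.01,0.07,-0.01],"dr": [0.0739,0,0.0427]},{"gripper": 0,"delta_pos": [0.01,0.07,-0.01],"dr": [0.0739,0,0.0427]},{"gripper": 0,"delta_pos": [0.01,0.07,-0.01],"dr": [0.0739,0,0.0427]},{"gripper": 0,"delta_pos": [0.01,0.07,-0.01],"dr": [0.0739,0,0.0427]}]}}

```text
t: 12.02
ee_pos: [573.4, -198.0, 213.4]
orientation: [-0.182, 1.112, -1.809]
ft_force: [0.3, 0.1, -1.3]
width: 62.5
```

Call:
{"fn": "apply_moves", "kwargs": {"increments": [{"gripper": 0,"delta_pos": [0.01,0.07,-0.01],"dr": [0.0739,0,0.0427]},{"gripper": 0,"delta_pos": [0.01,0.07,-0.01],"dr": [0.0739,0,0.0427]},{"gripper": 0,"delta_pos": [0.01,0.07,-0.01],"dr": [0.0739,0,0.0427]},{"gripper": 0,"delta_pos": [0.01,0.07,-0.01],"dr": [0.0739,0,0.0427]},{"gripper": 0,"delta_pos": [0.01,0.07,-0.01],"dr": [0.0739,0,0.0427]}]}}

```text
t: 12.43
ee_pos: [575.5, -198.6, 210.8]
orientation: [0.15, 0.748, -1.784]
ft_force: [-0.0, 0.2, -1.3]
width: 63.2
```

Call:
{"fn": "apply_moves", "kwargs": {"increments": [{"gripper": 0,"delta_pos": [0.01,0.07,-0.01],"dr": [0.0739,0,0.0427]},{"gripper": 0,"delta_pos": [0.01,0.07,-0.01],"dr": [0.0739,0,0.0427]},{"gripper": 0,"delta_pos": [0.01,0.07,-0.01],"dr": [0.0739,0,0.0427]},{"gripper": 0,"delta_pos": [0.01,0.07,-0.01],"dr": [0.0739,0,0.0427]},{"gripper": 0,"delta_pos": [0.01,0.07,-0.01],"dr": [0.0739,0,0.0427]}]}}

```text
t: 12.85
ee_pos: [578.6, -199.4, 209.3]
orientation: [0.459, 0.379, -1.7]
ft_force: [-0.1, 0.5, -0.7]
width: 62.5
```

Call:
{"fn": "apply_moves", "kwargs": {"increments": [{"gripper": 0,"delta_pos": [-1.26,-0.38,-1.24],"dr": [-0.0022,0,0.0038]},{"gripper": 0,"delta_pos": [-1.26,-0.38,-1.24],"dr": [-0.0022,0,0.0038]},{"gripper": 0,"delta_pos": [-1.26,-0.38,-1.24],"dr": [-0.0022,0,0.0038]},{"gripper": 0,"delta_pos": [-1.26,-0.38,-1.24],"dr": [-0.0022,0,0.0038]},{"gripper": 0,"delta_pos": [-1.26,-0.38,-1.24],"dr": [-0.0022,0,0.0038]}]}}

```text
t: 13.27
ee_pos: [573.8, -111.1, 186.8]
orientation: [0.45, 0.386, -1.679]
ft_force: [0.3, -0.2, -0.8]
width: 63.0
```

Call:
{"fn": "apply_moves", "kwargs": {"increments": [{"gripper": 0,"delta_pos": [-1.26,-0.38,-1.24],"dr": [-0.0022,0,0.0038]},{"gripper": 0,"delta_pos": [-1.26,-0.38,-1.24],"dr": [-0.0022,0,0.0038]},{"gripper": 0,"delta_pos": [-1.26,-0.38,-1.24],"dr": [-0.0022,0,0.0038]},{"gripper": 0,"delta_pos": [-1.26,-0.38,-1.24],"dr": [-0.0022,0,0.0038]},{"gripper": 0,"delta_pos": [-1.26,-0.38,-1.24],"dr": [-0.0022,0,0.0038]}]}}

```text
t: 13.68
ee_pos: [567.3, -23.6, 164.5]
orientation: [0.444, 0.39, -1.658]
ft_force: [0.9, 0.4, -0.3]
width: 62.7
```

Call:
{"fn": "apply_moves", "kwargs": {"increments": [{"gripper": 0,"delta_pos": [-1.26,-0.38,-1.24],"dr": [-0.0022,0,0.0038]},{"gripper": 0,"delta_pos": [-1.26,-0.38,-1.24],"dr": [-0.0022,0,0.0038]},{"gripper": 0,"delta_pos": [-1.26,-0.38,-1.24],"dr": [-0.0022,0,0.0038]},{"gripper": 0,"delta_pos": [-1.26,-0.38,-1.24],"dr": [-0.0022,0,0.0038]},{"gripper": 0,"delta_pos": [-1.26,-0.38,-1.24],"dr": [-0.0022,0,0.0038]}]}}

```text
t: 14.1
ee_pos: [558.9, 63.7, 142.4]
orientation: [0.439, 0.394, -1.637]
ft_force: [0.3, 1.2, -1.0]
width: 63.1
```

Call:
{"fn": "apply_moves", "kwargs": {"increments": [{"gripper": 0,"delta_pos": [-1.26,-0.38,-1.24],"dr": [-0.0022,0,0.0038]},{"gripper": 0,"delta_pos": [-1.26,-0.38,-1.24],"dr": [-0.0022,0,0.0038]},{"gripper": 0,"delta_pos": [-1.26,-0.38,-1.24],"dr": [-0.0022,0,0.0038]},{"gripper": 0,"delta_pos": [-1.0,-0.3,-1.0],"dr": [-0.0022,0,0.0038]},{"gripper": 0,"delta_pos": [-0.5,-0.15,-0.5],"dr": [-0.0022,0,0.0038]}]}}

```text
t: 14.52
ee_pos: [550.2, 138.0, 122.3]
orientation: [0.432, 0.399, -1.614]
ft_force: [0.7, -0.1, -0.9]
width: 62.6
```

Call:
{"fn": "apply_moves", "kwargs": {"increments": [{"gripper": 0,"delta_pos": [0,0,0],"dr": [0,0,0]},{"gripper": 0,"delta_pos": [0,0,0],"dr": [0,0,0]},{"gripper": 0,"delta_pos": [0,0,0],"dr": [0,0,0]},{"gripper": 0,"delta_pos": [0,0,0],"dr": [0,0,0]},{"gripper": 0,"delta_pos": [0,0,0],"dr": [0,0,0]}]}}

```text
t: 14.93
ee_pos: [550.4, 135.2, 122.8]
orientation: [0.432, 0.398, -1.617]
ft_force: [0.0, -0.1, -1.3]
width: 62.9
```

Run:
```python
from fk import *
o,r=obs();A=cur()
F=frame(-95,30);g=np.array([551.5,160,45]);rows(A,T(F,g+[0,0,4]+11*F[:,0]),10)
# cup tilt: rim circle plane from both views
s=grab('side');c=grab('scene')
gp=A[:3,3]-11*A[:3,0];print('g',gp)
for n,d in(('side',s),('scene',c)):
    w=cloud(d);m=(np.hypot(w[...,0]-gp[0],w[...,1]-gp[1])<38)&(w[...,2]>gp[2]+23)&(w[...,2]<gp[2]+45)&(np.hypot(w[...,0]-gp[0],w[...,1]-gp[1])>28)
    p=w[m];p=p[p[:,2]>p[:,2].max()-8] if len(p) else p
    if len(p)>10:
        co=np.linalg.lstsq(np.c_[p[:,:2]-gp[:2],np.ones(len(p))],p[:,2],rcond=None)[0];print(n,len(p),p.mean(0).round(1),'slopes',co.round(3))
u,v=cv2.projectPoints(gp[None],s['rvec'],s['tvec'],s['mtx'],None)[0].ravel().astype(int)
B=s['img'][v-60:v+60,u-80:u+80];Tt=s['img'][235:355,310:470]
save(cv2.resize(np.hstack([B,Tt]),None,fx=2.5,fy=2.5,interpolation=2),'cup2.png')
```

```text
t 14.93 p [550.4 135.2 122.8] w 62.9 f [ 0.  -0.1 -1.3] q [ 0.59  0.85  1.54 -0.74  1.57  1.01]
[[-0.077  0.996 -0.043]
 [-0.863 -0.088 -0.498]
 [-0.5   -0.001  0.866]]
10 rows dp [0.26, -0.01, -0.76] dr [0.0001, -0.0, 0.0001] mid [551. 143.  83.] end err [0.1 0.3 0.5]
g [551.27259333 144.73074318 128.2679894 ]
side 122 [548.4 145.7 158.2] slopes [-1.50000e-02 -3.00000e-03  1.58186e+02]
scene 125 [551.7 145.1 158.2] slopes [-1.00000e-02  2.00000e-03  1.58251e+02]
```

View pics/cup2.png

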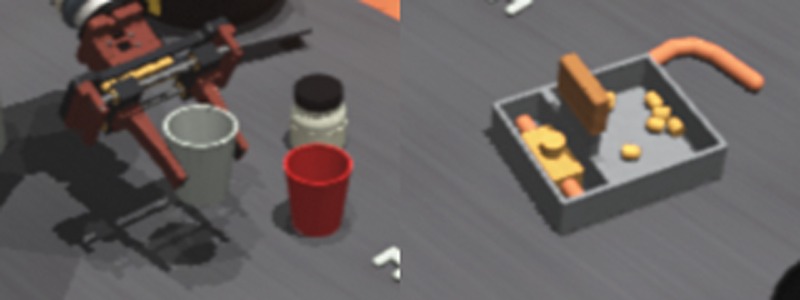

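The cup is empty and level to about 0.015 rad, and the bay holds the caps, with the one at (610,100) partly behind the grip. Next I'll lower the cup.

Call:
{"fn": "apply_moves", "kwargs": {"increments": [{"gripper": 0,"delta_pos": [0.41,0,-0.71],"dr": [0,0,0]},{"gripper": 0,"delta_pos": [0.41,0,-0.71],"dr": [0,0,0]},{"gripper": 0,"delta_pos": [0.41,0,-0.71],"dr": [0,0,0]},{"gripper": 0,"delta_pos": [0.41,0,-0.71],"dr": [0,0,0]},{"gripper": 0,"delta_pos": [0.41,0,-0.71],"dr": [0,0,0]}]}}

```text
t: 15.45
ee_pos: [550.0, 135.9, 80.3]
orientation: [0.431, 0.399, -1.616]
ft_force: [0.9, -0.1, -0.5]
width: 62.6
```

Call:
{"fn": "apply_moves", "kwargs": {"increments": [{"gripper": 0,"delta_pos": [0.41,0,-0.71],"dr": [0,0,0]},{"gripper": 0,"delta_pos": [0.41,0,-0.71],"dr": [0,0,0]},{"gripper": 0,"delta_pos": [0.41,0,-0.71],"dr": [0,0,0]},{"gripper": 0,"delta_pos": [0.41,0,-0.71],"dr": [0,0,0]},{"gripper": 0,"delta_pos": [0.15,0,-0.26],"dr": [0,0,0]}]}}

```text
t: 15.87
ee_pos: [549.7, 135.8, 44.3]
orientation: [0.431, 0.399, -1.617]
ft_force: [-0.9, -0.6, -0.2]
width: 62.7
```

Call:
{"fn": "apply_moves", "kwargs": {"increments": [{"gripper": 0,"delta_pos": [0.1,0,-0.17],"dr": [0,0,0]},{"gripper": 0,"delta_pos": [0.1,0,-0.17],"dr": [0,0,0]},{"gripper": 0,"delta_pos": [0,0,0],"dr": [0,0,0]},{"gripper": 0,"delta_pos": [0,0,0],"dr": [0,0,0]},{"gripper": 0,"delta_pos": [0,0,0],"dr": [0,0,0]}]}}

```text
t: 16.28
ee_pos: [550.4, 136.1, 42.2]
orientation: [0.433, 0.398, -1.616]
ft_force: [-0.1, 0.4, -0.5]
width: 63.0
```

Call:
{"fn": "apply_moves", "kwargs": {"increments": [{"gripper": 0,"delta_pos": [0.05,0,-0.09],"dr": [0,0,0]},{"gripper": 0,"delta_pos": [0.05,0,-0.09],"dr": [0,0,0]},{"gripper": 0,"delta_pos": [0,0,0],"dr": [0,0,0]},{"gripper": 0,"delta_pos": [0,0,0],"dr": [0,0,0]},{"gripper": 0,"delta_pos": [0,0,0],"dr": [0,0,0]}]}}

```text
t: 16.7
ee_pos: [550.3, 136.0, 39.8]
orientation: [0.432, 0.398, -1.616]
ft_force: [0.5, -0.7, -1.0]
width: 63.0
```

Call:
{"fn": "apply_moves", "kwargs": {"increments": [{"gripper": 0,"delta_pos": [0.05,0,-0.09],"dr": [0,0,0]},{"gripper": 0,"delta_pos": [0,0,0],"dr": [0,0,0]},{"gripper": 0,"delta_pos": [0,0,0],"dr": [0,0,0]},{"gripper": 0,"delta_pos": [0,0,0],"dr": [0,0,0]},{"gripper": 0,"delta_pos": [0,0,0],"dr": [0,0,0]}]}}

```text
t: 17.12
ee_pos: [550.3, 136.0, 39.7]
orientation: [0.431, 0.397, -1.616]
ft_force: [-0.5, 0.6, 5.3]
width: 62.6
```

Run:
```python
from fk import *
import math
o=ctrl.get_obs();print(o['ft_force'],o['ee_pos'])
A=cur();gp=A[:3,3]-11*A[:3,0]
for n in('side','scene'):
    w=cloud(grab(n));rr=np.hypot(w[...,0]-gp[0],w[...,1]-gp[1]);m=(rr<40)&(w[...,2]>60)&(w[...,2]<90)&(rr>25)
    p=w[m];print(n,np.percentile(p[:,2],[90,97,99]).round(1))
```

```text
[-0.50969957  0.6261202   5.26173077] [550.27997923 136.01384947  39.68909194]
side [76.4 78.9 79.7]
scene [76.5 78.3 79.3]
```

The cup has touched down, with 5.3 N upward. I'll open the fingers and back straight out.

Call:
{"fn": "apply_moves", "kwargs": {"increments": [{"gripper": 75,"delta_pos": [0,0,0],"dr": [0,0,0]},{"gripper": 80,"delta_pos": [0,0,0],"dr": [0,0,0]},{"gripper": 90,"delta_pos": [0,0,0],"dr": [0,0,0]},{"gripper": 100,"delta_pos": [0,0,0],"dr": [0,0,0]},{"gripper": 100,"delta_pos": [0,0,0],"dr": [0,0,0]}]}}

```text
t: 17.63
ee_pos: [550.2, 136.0, 38.6]
orientation: [0.432, 0.398, -1.616]
ft_force: [0.7, -0.9, -0.4]
width: 86.1
```

Call:
{"fn": "apply_moves", "kwargs": {"increments": [{"gripper": 100,"delta_pos": [0,0,0],"dr": [0,0,0]},{"gripper": 100,"delta_pos": [0,0,0],"dr": [0,0,0]},{"gripper": 100,"delta_pos": [-0.8,0,0],"dr": [0,0,0]},{"gripper": 100,"delta_pos": [-1.2,0,0],"dr": [0,0,0]},{"gripper": 100,"delta_pos": [-1.6,0,0],"dr": [0,0,0]}]}}

```text
t: 18.05
ee_pos: [552.8, 167.6, 57.1]
orientation: [0.431, 0.398, -1.617]
ft_force: [-0.1, 0.0, 0.1]
width: 87.7
```

Call:
{"fn": "apply_moves", "kwargs": {"increments": [{"gripper": 100,"delta_pos": [-2,0,0],"dr": [0,0,0]},{"gripper": 100,"delta_pos": [-2,0,0],"dr": [0,0,0]},{"gripper": 100,"delta_pos": [-2,0,0],"dr": [0,0,0]},{"gripper": 100,"delta_pos": [-2,0,0],"dr": [0,0,0]},{"gripper": 100,"delta_pos": [-2,0,0],"dr": [0,0,0]}]}}

```text
t: 18.47
ee_pos: [560.6, 255.9, 108.3]
orientation: [0.433, 0.399, -1.615]
ft_force: [0.7, -0.3, 0.6]
width: 88.0
```

Run:
```python
from fk import *
import runpy
o,r=obs();A=cur()
s=grab('side');c=grab('scene')
for n,d in(('side',s),('scene',c)):
    w=cloud(d);rr=np.hypot(w[...,0]-551,w[...,1]-145);m=(rr<45)&(w[...,2]>70)&(w[...,2]<85)
    p=w[m];co=np.linalg.lstsq(np.c_[p[:,:2]-[551,145],np.ones(len(p))],p[:,2],rcond=None)[0];print(n,'cup rim',len(p),p.mean(0).round(1),co.round(3))
    rr=np.hypot(w[...,0]-552.5,w[...,1]+187);g=w[(rr<45)&(w[...,2]>100)&(w[...,2]<115)]
    print(' grip',cv2.minAreaRect(g[:,:2].astype(np.float32)),len(g))
    rr=np.hypot(w[...,0]-581,w[...,1]+196);q=w[(rr<125)&(w[...,2]>35)&(w[...,2]<46)]
    print(' walls',cv2.minAreaRect(q[:,:2].astype(np.float32)))
B=c['img'][195:315,180:340]
save(cv2.resize(np.hstack([s['img'][235:355,310:470],B]),None,fx=2.5,fy=2.5,interpolation=2),'tray3.png')
```

```text
t 18.47 p [560.6 255.9 108.3] w 88.0 f [ 0.7 -0.3  0.6] q [ 0.71  0.96  1.32 -0.66  1.71  1.  ]
[[-0.075  0.996 -0.042]
 [-0.862 -0.086 -0.5  ]
 [-0.501 -0.001  0.865]]
side cup rim 146 [548.2 146.3  74.3] [ 1.8000e-02 -1.9000e-02  7.4416e+01]
 grip ((551.4143676757812, -187.0230255126953), (62.457176208496094, 17.588895797729492), 69.1565170288086) 206
 walls ((580.5638427734375, -197.129638671875), (133.30979919433594, 162.84373474121094), 69.7220687866211)
scene cup rim 135 [547.5 145.5  73.8] [ 8.0000e-03 -1.2000e-02  7.3813e+01]
 grip ((554.8361206054688, -186.19625854492188), (62.0048942565918, 18.27289581298828), 67.21782684326172) 194
 walls ((581.5831909179688, -197.07620239257812), (130.10865783691406, 163.783935546875), 69.7667236328125)
```

View pics/tray3.png

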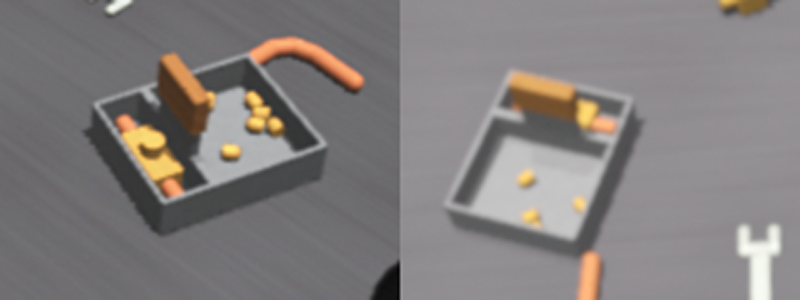

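The side crop shows all six caps still in the bay, with (208,98) partly hidden by the grip. The tray has not shifted: its grip is at about (553,-186.6) and its heading is about -20.3°. I'll confirm the cap positions from depth and plan the grip approach.

```bash
cat > caps.py <<'E'
from fk import *
def caps(n,org,psi,zb=0):
    d=load(n);w=cloud(d)-np.array([org[0],org[1],zb]);a=np.radians(psi);x=w[...,0]*np.cos(a)+w[...,1]*np.sin(a);y=-w[...,0]*np.sin(a)+w[...,1]*np.cos(a)
    h=cv2.cvtColor(d['img'],cv2.COLOR_RGB2HSV);br=(h[...,0]>12)&(h[...,0]<32)&(h[...,1]>110)&(h[...,2]>120)
    m=br&(x>-60)&(x<125)&(abs(y)<75)&(w[...,2]<36)&(w[...,2]>0)
    k,lab,st,ce=cv2.connectedComponentsWithStats(m.astype(np.uint8))
    for i in range(1,k): print(n,'px',ce[i].round(),'n',st[i,4],'tray xyz',np.round([x[lab==i].mean(),y[lab==i].mean(),w[...,2][lab==i].mean()]),'x',x[lab==i].min().round(),x[lab==i].max().round())
E
python3 - <<'E'
from caps import *
for n in('side','scene'): caps(n,(552.9,-186.6),-20.3)
A=cur();B=A.copy();B[2,3]+=130;rows(A,B,5)
F=frame(-110.3,90);t=np.array([552.9,-186.6,0])
C1=T(F,t+[0,0,180]);E=rows(B,C1,25);D=T(F,t+[0,0,77]);rows(C1,D,10)
q=ctrl.get_obs()['qpos']
for f in (B,C1,D,T(F,t+[0,0,177])): q,e=ik(f,q,P);print(q.round(2),round(e,3))
E
```

```text
side px [388. 266.] n 1 tray xyz [52. 60. 34.] x 52.0 52.0
side px [394. 274.] n 15 tray xyz [63. 49. 15.] x 58.0 73.0
side px [414. 280.] n 135 tray xyz [94. 12. 15.] x 77.0 108.0
side px [371. 297.] n 239 tray xyz [-27.  -3.  30.] x -42.0 -3.0
side px [402. 295.] n 31 tray xyz [ 45. -15.  15.] x 38.0 53.0
scene px [256. 241.] n 90 tray xyz [-27.  27.  27.] x -46.0 -10.0
scene px [230. 266.] n 19 tray xyz [ 50. -13.  15.] x 44.0 54.0
scene px [251. 276.] n 8 tray xyz [62. 46. 16.] x 59.0 66.0
scene px [232. 282.] n 18 tray xyz [87.  8. 16.] x 83.0 92.0
scene px [254. 299.] n 7 tray xyz [116.  73.  14.] x 109.0 123.0
5 rows dp [-1.31, 0.01, 2.25] dr [-0.0, -0.0, -0.0] mid [562. 258. 161.] end err [ 0.1 -0.1  0.2]
25 rows dp [1.16, 0.33, 1.44] dr [0.0098, 0.0414, -0.0057] mid [570.  37. 269.] end err [-0.4 -0.3  1.4]
10 rows dp [1.03, 0.0, 0.0] dr [0.0, -0.0, 0.0] mid [ 553. -187.  128.] end err [0. 0. 0.]
[ 0.71  0.82  1.29 -0.68  1.85  0.89] 0.0
[-0.35  0.42  1.77 -0.    0.95  0.01] 0.0
[-0.35  0.58  1.81 -0.    0.76  0.01] 0.0
[-0.35  0.43  1.77 -0.    0.95  0.01] 0.0
```

Depth puts single caps at tray (63,49) and (45,-15), plus a cluster of about four near (94,12), so all six are in the wide bay. Next I'll move over to the grip.

Call:
{"fn": "apply_moves", "kwargs": {"increments": [{"gripper": 100,"delta_pos": [-1.31,0,2.25],"dr": [0,0,0]},{"gripper": 100,"delta_pos": [-1.31,0,2.25],"dr": [0,0,0]},{"gripper": 100,"delta_pos": [-1.31,0,2.25],"dr": [0,0,0]},{"gripper": 100,"delta_pos": [-1.31,0,2.25],"dr": [0,0,0]},{"gripper": 100,"delta_pos": [-1.31,0,2.25],"dr": [0,0,0]}]}}

```text
t: 18.98
ee_pos: [560.4, 253.4, 237.9]
orientation: [0.431, 0.398, -1.616]
ft_force: [0.4, -0.1, -0.4]
width: 87.9
```

Call:
{"fn": "apply_moves", "kwargs": {"increments": [{"gripper": 100,"delta_pos": [1.16,0.33,1.44],"dr": [0.0098,0.0414,-0.0057]},{"gripper": 100,"delta_pos": [1.16,0.33,1.44],"dr": [0.0098,0.0414,-0.0057]},{"gripper": 100,"delta_pos": [1.16,0.33,1.44],"dr": [0.0098,0.0414,-0.0057]},{"gripper": 100,"delta_pos": [1.16,0.33,1.44],"dr": [0.0098,0.0414,-0.0057]},{"gripper": 100,"delta_pos": [1.16,0.33,1.44],"dr": [0.0098,0.0414,-0.0057]}]}}

```text
t: 19.4
ee_pos: [567.2, 163.1, 263.4]
orientation: [0.638, 0.525, -1.616]
ft_force: [-0.0, -0.4, -1.0]
width: 87.8
```

Call:
{"fn": "apply_moves", "kwargs": {"increments": [{"gripper": 100,"delta_pos": [1.16,0.33,1.44],"dr": [0.0098,0.0414,-0.0057]},{"gripper": 100,"delta_pos": [1.16,0.33,1.44],"dr": [0.0098,0.0414,-0.0057]},{"gripper": 100,"delta_pos": [1.16,0.33,1.44],"dr": [0.0098,0.0414,-0.0057]},{"gripper": 100,"delta_pos": [1.16,0.33,1.44],"dr": [0.0098,0.0414,-0.0057]},{"gripper": 100,"delta_pos": [1.16,0.33,1.44],"dr": [0.0098,0.0414,-0.0057]}]}}

```text
t: 19.82
ee_pos: [568.5, 69.6, 270.9]
orientation: [0.844, 0.649, -1.603]
ft_force: [-0.5, -0.3, -0.1]
width: 87.9
```

Call:
{"fn": "apply_moves", "kwargs": {"increments": [{"gripper": 100,"delta_pos": [1.16,0.33,1.44],"dr": [0.0098,0.0414,-0.0057]},{"gripper": 100,"delta_pos": [1.16,0.33,1.44],"dr": [0.0098,0.0414,-0.0057]},{"gripper": 100,"delta_pos": [1.16,0.33,1.44],"dr": [0.0098,0.0414,-0.0057]},{"gripper": 100,"delta_pos": [1.16,0.33,1.44],"dr": [0.0098,0.0414,-0.0057]},{"gripper": 100,"delta_pos": [1.16,0.33,1.44],"dr": [0.0098,0.0414,-0.0057]}]}}

```text
t: 20.23
ee_pos: [565.3, -23.4, 259.3]
orientation: [1.051, 0.773, -1.575]
ft_force: [0.3, 0.2, -0.3]
width: 87.6
```

Call:
{"fn": "apply_moves", "kwargs": {"increments": [{"gripper": 100,"delta_pos": [1.16,0.33,1.44],"dr": [0.0098,0.0414,-0.0057]},{"gripper": 100,"delta_pos": [1.16,0.33,1.44],"dr": [0.0098,0.0414,-0.0057]},{"gripper": 100,"delta_pos": [1.16,0.33,1.44],"dr": [0.0098,0.0414,-0.0057]},{"gripper": 100,"delta_pos": [1.16,0.33,1.44],"dr": [0.0098,0.0414,-0.0057]},{"gripper": 100,"delta_pos": [1.16,0.33,1.44],"dr": [0.0098,0.0414,-0.0057]}]}}

```text
t: 20.65
ee_pos: [558.5, -111.8, 228.9]
orientation: [1.258, 0.895, -1.531]
ft_force: [0.4, -0.0, -0.0]
width: 88.1
```

Run:
```python
from fk import *
obs();F=frame(-110.3,90);t=np.array([552.9,-186.6,0])
rows(cur(),T(F,t+[0,0,180]),5)
```

```text
t 20.65 p [ 558.5 -111.8  228.9] w 88.1 f [ 0.4 -0.  -0. ] q [-0.11  0.36  1.75 -0.24  1.06  0.32]
[[-0.043  0.953 -0.3  ]
 [-0.206 -0.302 -0.931]
 [-0.978  0.022  0.21 ]]
5 rows dp [1.16, 0.36, 1.32] dr [0.009, 0.0422, -0.0053] mid [ 556. -143.  211.] end err [ 0.  -0.   0.1]
```

Call:
{"fn": "apply_moves", "kwargs": {"increments": [{"gripper": 100,"delta_pos": [1.16,0.36,1.32],"dr": [0.009,0.0422,-0.0053]},{"gripper": 100,"delta_pos": [1.16,0.36,1.32],"dr": [0.009,0.0422,-0.0053]},{"gripper": 100,"delta_pos": [1.16,0.36,1.32],"dr": [0.009,0.0422,-0.0053]},{"gripper": 100,"delta_pos": [1.16,0.36,1.32],"dr": [0.009,0.0422,-0.0053]},{"gripper": 100,"delta_pos": [1.16,0.36,1.32],"dr": [0.009,0.0422,-0.0053]}]}}

```text
t: 21.07
ee_pos: [553.0, -186.6, 180.0]
orientation: [1.465, 1.02, -1.465]
ft_force: [0.5, -0.1, -0.8]
width: 87.8
```

Call:
{"fn": "apply_moves", "kwargs": {"increments": [{"gripper": 100,"delta_pos": [0,0,0],"dr": [0,0,0]},{"gripper": 100,"delta_pos": [0,0,0],"dr": [0,0,0]},{"gripper": 100,"delta_pos": [0,0,0],"dr": [0,0,0]},{"gripper": 100,"delta_pos": [0,0,0],"dr": [0,0,0]},{"gripper": 100,"delta_pos": [0,0,0],"dr": [0,0,0]}]}}

```text
t: 21.48
ee_pos: [553.9, -184.9, 180.9]
orientation: [1.462, 1.02, -1.464]
ft_force: [-0.1, 0.4, -0.2]
width: 88.1
```

Run:
```python
from fk import *
obs();F=frame(-110.3,90);t=np.array([552.9,-186.6,0])
E=rows(cur(),T(F,t+[0,0,130]),5);rows(E,T(F,t+[0,0,77]),5)
w=grab('wrist');save(w['img'],'wrist3.png')
```

```text
t 21.48 p [ 553.9 -184.9  180.9] w 88.1 f [-0.1  0.4 -0.2] q [-0.34  0.42  1.76 -0.    0.96  0.01]
[[-0.     0.939 -0.345]
 [-0.002 -0.345 -0.939]
 [-1.     0.001  0.002]]
5 rows dp [1.02, -0.01, 0.04] dr [0.0005, 0.0004, -0.0001] mid [ 554. -186.  161.] end err [-0.2 -0.  -0.1]
5 rows dp [1.06, 0.0, -0.0] dr [-0.0, 0.0, -0.0] mid [ 553. -187.  109.] end err [-0.1 -0.  -0.1]
```

View pics/wrist3.png

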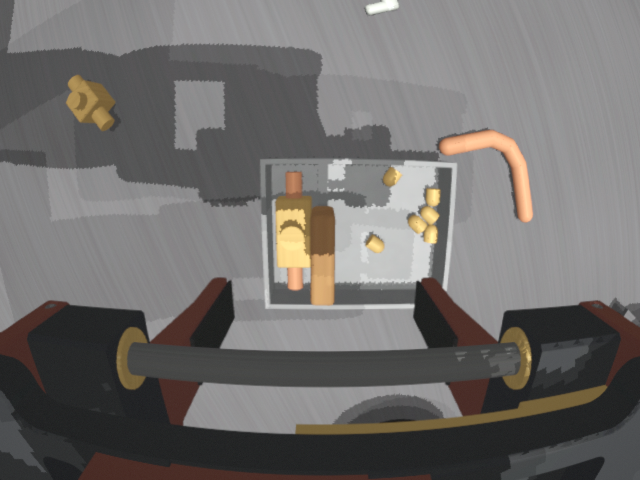

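The wrist view clearly shows six caps in the wide bay, at (391,176), (432,196), (428,214), (416,223), (430,234) and (374,243). The wooden grip at x≈322 is centred between the fingers. I'll descend and grip it.

Call:
{"fn": "apply_moves", "kwargs": {"increments": [{"gripper": 100,"delta_pos": [1.02,-0.01,0.04],"dr": [0,0,0]},{"gripper": 100,"delta_pos": [1.02,-0.01,0.04],"dr": [0,0,0]},{"gripper": 100,"delta_pos": [1.02,-0.01,0.04],"dr": [0,0,0]},{"gripper": 100,"delta_pos": [1.02,-0.01,0.04],"dr": [0,0,0]},{"gripper": 100,"delta_pos": [1.02,-0.01,0.04],"dr": [0,0,0]}]}}

```text
t: 21.95
ee_pos: [551.8, -187.4, 127.7]
orientation: [1.463, 1.021, -1.467]
ft_force: [0.6, -0.1, 0.0]
width: 87.5
```

Call:
{"fn": "apply_moves", "kwargs": {"increments": [{"gripper": 100,"delta_pos": [1.06,0,0],"dr": [0,0,0]},{"gripper": 100,"delta_pos": [1.06,0,0],"dr": [0,0,0]},{"gripper": 100,"delta_pos": [1.06,0,0],"dr": [0,0,0]},{"gripper": 100,"delta_pos": [1.06,0,0],"dr": [0,0,0]},{"gripper": 100,"delta_pos": [1.06,0,0],"dr": [0,0,0]}]}}

```text
t: 22.37
ee_pos: [552.2, -187.7, 75.1]
orientation: [1.463, 1.02, -1.466]
ft_force: [0.5, -0.6, -0.1]
width: 88.0
```

Call:
{"fn": "apply_moves", "kwargs": {"increments": [{"gripper": 80,"delta_pos": [0,0,0],"dr": [0,0,0]},{"gripper": 65,"delta_pos": [0,0,0],"dr": [0,0,0]},{"gripper": 50,"delta_pos": [0,0,0],"dr": [0,0,0]},{"gripper": 35,"delta_pos": [0,0,0],"dr": [0,0,0]},{"gripper": 25,"delta_pos": [0,0,0],"dr": [0,0,0]}]}}

```text
t: 22.78
ee_pos: [552.7, -187.9, 77.0]
orientation: [1.463, 1.019, -1.465]
ft_force: [-0.6, -0.1, 0.6]
width: 58.1
```

Call:
{"fn": "apply_moves", "kwargs": {"increments": [{"gripper": 20,"delta_pos": [0,0,0],"dr": [0,0,0]},{"gripper": 15,"delta_pos": [0,0,0],"dr": [0,0,0]},{"gripper": 10,"delta_pos": [0,0,0],"dr": [0,0,0]},{"gripper": 0,"delta_pos": [0,0,0],"dr": [0,0,0]},{"gripper": 0,"delta_pos": [0,0,0],"dr": [0,0,0]}]}}

```text
t: 23.2
ee_pos: [552.3, -187.7, 76.4]
orientation: [1.463, 1.02, -1.466]
ft_force: [-0.8, -0.1, 0.7]
width: 24.6
```

Call:
{"fn": "apply_moves", "kwargs": {"increments": [{"gripper": 0,"delta_pos": [0,0,0],"dr": [0,0,0]},{"gripper": 0,"delta_pos": [0,0,0],"dr": [0,0,0]},{"gripper": 0,"delta_pos": [0,0,0],"dr": [0,0,0]},{"gripper": 0,"delta_pos": [0,0,0],"dr": [0,0,0]},{"gripper": 0,"delta_pos": [0,0,0],"dr": [0,0,0]}]}}

```text
t: 23.62
ee_pos: [552.2, -187.7, 76.3]
orientation: [1.463, 1.02, -1.466]
ft_force: [-1.2, -0.3, 0.7]
width: 15.9
```

Call:
{"fn": "apply_moves", "kwargs": {"increments": [{"gripper": 0,"delta_pos": [-0.2,0,0],"dr": [0,0,0]},{"gripper": 0,"delta_pos": [-0.3,0,0],"dr": [0,0,0]},{"gripper": 0,"delta_pos": [-0.4,0,0],"dr": [0,0,0]},{"gripper": 0,"delta_pos": [-0.4,0,0],"dr": [0,0,0]},{"gripper": 0,"delta_pos": [-0.2,0,0],"dr": [0,0,0]}]}}

```text
t: 24.03
ee_pos: [552.4, -187.7, 91.8]
orientation: [1.463, 1.019, -1.465]
ft_force: [-0.7, 0.1, -5.1]
width: 15.7
```

Call:
{"fn": "apply_moves", "kwargs": {"increments": [{"gripper": 0,"delta_pos": [0,0,0],"dr": [0,0,0]},{"gripper": 0,"delta_pos": [0,0,0],"dr": [0,0,0]},{"gripper": 0,"delta_pos": [0,0,0],"dr": [0,0,0]},{"gripper": 0,"delta_pos": [0,0,0],"dr": [0,0,0]},{"gripper": 0,"delta_pos": [0,0,0],"dr": [0,0,0]}]}}

```text
t: 24.45
ee_pos: [552.1, -187.6, 91.1]
orientation: [1.463, 1.02, -1.466]
ft_force: [-0.4, 0.0, -4.8]
width: 15.9
```

```bash
cat > tilt.py <<'E'
from fk import *
def tilt():
    o,r=obs();print('moment',np.round(o['moment'],2))
    for n in('side','scene'):
        w=cloud(grab(n));c=np.array([o['ee_pos'][0]+28,o['ee_pos'][1]-10.4]);zt=o['ee_pos'][2]-77
        a=np.radians(-20.3);dx,dy=w[...,0]-o['ee_pos'][0],w[...,1]-o['ee_pos'][1];x=dx*np.cos(a)+dy*np.sin(a);y=-dx*np.sin(a)+dy*np.cos(a)
        m=((abs(x-108)<5)|(abs(x+48)<4)|((abs(abs(y)-62)<4)&(x>-50)&(x<110)))&(abs(y)<68)&(w[...,2]>zt+30)&(w[...,2]<zt+52)
        p=np.c_[x[m],y[m],w[...,2][m]]
        f=lambda q:p[:,0]*q[0]+p[:,1]*q[1]+q[2]-p[:,2]
        s=least_squares(f,[0,0,zt+40],loss='soft_l1',f_scale=2).x
        print(n,'slope x,y',s[:2].round(3),'rim z',s[2].round(1),len(p))
E
python3 -c "
from tilt import *
tilt()"
```

```text
t 24.45 p [ 552.1 -187.6   91.1] w 15.9 f [-0.4  0.  -4.8] q [-0.35  0.55  1.81 -0.    0.78  0.01]
[[-0.001  0.938 -0.346]
 [-0.002 -0.346 -0.938]
 [-1.    -0.     0.002]]
moment [-0.09  0.14  0.01]
side slope x,y [-0.002  0.003] rim z 52.5 903
scene slope x,y [0.    0.003] rim z 52.8 558
```

The tray hangs level, with slopes of 0.003 or less. I'll lift it the rest of the way.

Call:
{"fn": "apply_moves", "kwargs": {"increments": [{"gripper": 0,"delta_pos": [-0.4,0,0],"dr": [0,0,0]},{"gripper": 0,"delta_pos": [-0.8,0,0],"dr": [0,0,0]},{"gripper": 0,"delta_pos": [-1,0,0],"dr": [0,0,0]},{"gripper": 0,"delta_pos": [-1,0,0],"dr": [0,0,0]},{"gripper": 0,"delta_pos": [-1,0,0],"dr": [0,0,0]}]}}

```text
t: 24.97
ee_pos: [552.6, -187.7, 134.8]
orientation: [1.463, 1.019, -1.465]
ft_force: [0.3, 0.6, -4.8]
width: 16.2
```

Call:
{"fn": "apply_moves", "kwargs": {"increments": [{"gripper": 0,"delta_pos": [-1,0,0],"dr": [0,0,0]},{"gripper": 0,"delta_pos": [-1,0,0],"dr": [0,0,0]},{"gripper": 0,"delta_pos": [-1,0,0],"dr": [0,0,0]},{"gripper": 0,"delta_pos": [-0.9,0,0],"dr": [0,0,0]},{"gripper": 0,"delta_pos": [-0.5,0,0],"dr": [0,0,0]}]}}

```text
t: 25.38
ee_pos: [552.8, -187.7, 179.0]
orientation: [1.464, 1.018, -1.465]
ft_force: [0.5, -0.2, -5.6]
width: 16.2
```

Call:
{"fn": "apply_moves", "kwargs": {"increments": [{"gripper": 0,"delta_pos": [0,0,0],"dr": [0,0,0]},{"gripper": 0,"delta_pos": [0,0,0],"dr": [0,0,0]},{"gripper": 0,"delta_pos": [0,0,0],"dr": [0,0,0]},{"gripper": 0,"delta_pos": [0,0,0],"dr": [0,0,0]},{"gripper": 0,"delta_pos": [0,0,0],"dr": [0,0,0]}]}}

```text
t: 25.8
ee_pos: [552.0, -187.4, 176.6]
orientation: [1.463, 1.021, -1.467]
ft_force: [-0.5, -0.6, -4.7]
width: 16.2
```

Call:
{"fn": "apply_moves", "kwargs": {"increments": [{"gripper": 0,"delta_pos": [0,0,0],"dr": [0,0,0]},{"gripper": 0,"delta_pos": [0,0,0],"dr": [0,0,0]},{"gripper": 0,"delta_pos": [0,0,0],"dr": [0,0,0]},{"gripper": 0,"delta_pos": [0,0,0],"dr": [0,0,0]},{"gripper": 0,"delta_pos": [0,0,0],"dr": [0,0,0]}]}}

```text
t: 26.22
ee_pos: [552.3, -187.5, 177.2]
orientation: [1.463, 1.02, -1.466]
ft_force: [-0.1, -0.6, -4.4]
width: 16.4
```

Run:
```python
from tilt import *
from caps import caps
tilt();o=ctrl.get_obs();z=o['ee_pos'][2]-77
for n in('side','scene'): caps(n,o['ee_pos'],-20.3,z)
w=grab('wrist')['img'];s=load('side')['img']
save(np.hstack([cv2.resize(s[130:370,220:480],(400,369)),cv2.resize(w,(400,369))]),'final.png')
```

```text
t 26.22 p [ 552.3 -187.5  177.2] w 16.4 f [-0.1 -0.6 -4.4] q [-0.35  0.43  1.76 -0.    0.95  0.01]
[[-0.001  0.938 -0.346]
 [-0.002 -0.346 -0.938]
 [-1.    -0.     0.002]]
moment [-0.03  0.17  0.02]
side slope x,y [-0.004  0.004] rim z 138.4 1000
scene slope x,y [ 0.001 -0.001] rim z 138.9 672
side px [420. 247.] n 150 tray xyz [94. 13. 16.] x 77.0 108.0
side px [399. 241.] n 3 tray xyz [62. 47. 17.] x 60.0 64.0
side px [407. 261.] n 43 tray xyz [ 47. -11.  14.] x 38.0 60.0
side px [379. 267.] n 141 tray xyz [-25. -19.  30.] x -40.0 -4.0
scene px [249. 216.] n 62 tray xyz [-26.  25.  30.] x -36.0 -12.0
scene px [222. 243.] n 24 tray xyz [ 50. -11.  17.] x 45.0 55.0
scene px [245. 253.] n 8 tray xyz [62. 46. 17.] x 58.0 66.0
scene px [224. 259.] n 22 tray xyz [86.  9. 16.] x 81.0 92.0
```

View pics/final.png

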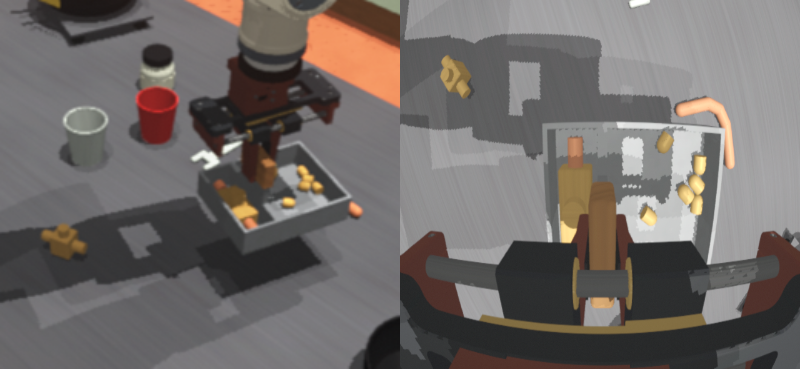

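The picture shows the tray hanging level at about 10 cm. In the wrist half, all six caps are in the wide bay, at (665,142), (699,162), (696,182), (686,193), (696,205) and (649,215). The cup stands upright at (86,135). I'm handing the job in.

```bash
python3 -c "
from workcell import ctrl
print(ctrl.close_job())"
```

```text
the job is handed in; nothing more can be done
None
```

I poured all six caps from the grey steel cup into the tray's wide bay and stood the empty cup back on the bench, close to where it started. I then lifted the tray by its wooden grip and handed the job in at about 26 s, still holding it; the hand-in gives no verdict.

**Last checks:**
- **Tray:** it hangs in the fingers at rest, with its underside about 99–100 mm above the bench. Rim slopes read 0.004 or less in both fixed cameras, and the fingers are closed on the bar at about 16 mm.
- **Caps:** the wrist view shows all six in the wide bay. Depth readings agree, except that four caps lying close together show up as one cluster.
- **Cup:** it stands upright and released. Rim slopes right after release read 0.02 or less.

**What disagreed:**
- **Contact during the pour:** near the end of the tip the wrist force briefly rose to about 6 N, so something was probably touched lightly. It went away when I raised the arm, and the tray measured unmoved afterwards.
- **Tray weight:** the final force reading was 4.4–5.6 N, slightly below the roughly 5.8 N expected for the loaded tray.
- **Other items:** I saw no sign in the pictures that anything else moved, but I did not re-measure those positions at the end.

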